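# Weigh a sample canister on the spring balance

## Task

Weigh the sample canister: pick it up by its orange grip block, hang its eye on the hook of the spring balance and let the spring take the weight slowly and gradually before you let go, so that the hook never drops, bounces, gets knocked or is pushed down to its stop. When it hangs free and has come to rest, slide the red marker down level with the pointer to keep the reading. Do not disturb the bottle, the lidded cup or the petri dish.

Things in the scene. Friction and masses are not known exactly. Their poses are not given: they have to be found in the camera images.
- balance: spring balance: grey base plate 165 (x) x 120 (y) x 12 mm, upright aluminium column 26 mm square, top at height 304 mm, fixed to the worktop. Origin: on the worktop under the column's axis; the base plate reaches from x = -115 to +50 mm. z up; the hook points along -x of this frame; scale plate and red marker stand at +y of the column.
- hook_saddle (a point): Top side of the hook at the bottom of its V, where the eye rests; moves with the hook. Frame as the balance (hook points to -x). 6 mm steel rod: a level arm (centre line 10 mm above this point) from the blue carriage to 17 mm behind (+x) this point, then the V, then a tip 17 mm in front (-x) whose top is 15 mm above it. Rod's underside 6 mm below it. 95 mm in front of the column's axis.
- hook (a joint): how far the sprung hook (carriage, hook and pointer together) has dipped, m: 0 unloaded at the top (saddle 255 mm above the worktop), bottom stop at 0.14. Spring 80 N/m from 0 on, lightly damped: it bounces for a few seconds when let go suddenly. Delicate: it must not move faster than 60 mm/s. The canister's weight is not known beforehand: it dips the hook by 25 to 120 mm.
- pointer_tip (a point): end of the black pointer of the carriage in front of the white scale plate; moves with the hook.
- canister: steel sample canister, 55 mm diameter, 42 mm high to the top of its grey lid, 126 mm over all, 0.2 to 1 kg (contents unknown), mass mostly low down. On the lid an upright frame of 6 mm steel rod in the body's y-z plane forms the eye; above it an orange grip block. The hook passes through the eye along x, either way round. Origin: centre of the underside; z up.
- canister_eye (a point): inner top of the eye, the point that rests in the hook's saddle, 90 mm above the canister's underside. The opening is 32 mm wide (y) and reaches from the lid (height 42 mm) up to 90 mm at its middle, 81 mm at its sides: its top is a flat inverted V that centres itself on the hook.
- canister_grip (a point): centre of the orange grip block, 110 mm above the canister's underside; block 16 (x) x 44 (y) x 32 (z) mm, from height 94 to 126 mm; axes as the canister.
- marker (a joint): how far the red marker has been slid down its guide rod, m, 0 at the top, stop at 0.14. It is level with the pointer when this equals joint hook. Friction 2 N; it stays where it is left. Starts above where the reading will be.
- marker_pad (a point): centre of the top face of the red marker's pad, 24 (x) x 24 (y) x 12 (z) mm, held out by a flat red arm 85 mm in front (-x) and 110 mm left (+y) of the column's axis; press here from above to slide it down, or pinch the pad to slide it either way. Axes as the balance.
- marker_line (a point): tip of the red marker's thin line; level with the pointer tip when the reading is kept. 6 mm below the pad's top face.
- amber_bottle: amber bottle with white cap, 48 mm diameter, 92 mm high; leave alone. Origin: centre of its underside.
- lidded_cup: small steel cup with knobbed lid, 37 mm diameter, 37 mm high; leave alone. Origin: centre of its underside.
- petri: clear petri dish, 54 mm diameter, 17 mm high; leave alone. Origin: centre of its underside.
There are look-alikes about, which are no part of the job. What is shaped like the canister but purple is not meant.

How it is judged:
By the outcome, as a careful person would: the job done as asked, in the order asked, and still so for the second after the job is handed in, with the robot touching nothing.
It also fails if it takes over 72 s, if anything falls off the work surface, if the arm or the gripper's body presses on something with over 40 N, if the wrist force passes 120 N, or if a joint passes its speed limit or range.

## Robot

A 7-joint arm with a two-finger parallel gripper is mounted at the origin on a cart in front of the work surface, level with it; the furniture and walls round the work are solid. World frame = base frame: x ahead of the robot, y to its left, z up, the work surface at z = 0. Lengths are in m, angles in rad, forces in N, time in s.
With the tool pointing down it reaches from about 0.4 to 0.9 m from the base axis. Payload 5.6 kg.
Tool frame: the origin (TCP) lies midway between the tips of the shut fingers; the grasp point (between the pads) lies 19 mm behind it (hold_point_z is the distance from the TCP to the grasp point, in m); z points along the fingers, y is the line along which they close (so a half turn about z gives the same grasp; the last joint's range is limited). The gripper opens to 92 mm and grips with 3 to 60 N. Pads are 20 mm wide; open, the fingers measure 128 mm over their backs; the gripper's body (75 mm by 189 mm) begins 69 mm behind the grasp point.
Start: joints at [1.259, 0.468, -0.012, 1.603, 0.006, 1.071, -0.056], TCP at [0.173, -0.627, 0.215] pointing down, gripper open.
Joint ranges: [-2.53, 2.53], [-0.31, 2.02], [-1.57, 1.55], [0.28, 2.44], [-1.29, 4.43], [0.15, 1.84], [-2.92, 2.92]. Speed limits (rad/s): [2.57, 2.57, 3.14, 3.14, 3.14, 3.14, 3.14].

## Interface

Orientations are given as a unit quaternion [x, y, z, w].
In Python, from workcell import * gives the robot as it stands.
- The arm moves only by the tool step_arm, never from a script. Its argument "motion" is a list of rows, each a list of 3 entries, a list of its own where there are three numbers: the turn, a rotation vector about the tool's x, y, z as a fraction of full scale, then the shift along the tool's x, y, z as a fraction of full scale, then the closure, from -1 (fully open) to 1 (shut). In form: [[[wx, wy, wz], [tx, ty, tz], gripper], ...]. A call has 1 to 20 rows; each row shifts and turns the commanded pose from where the row before left it, along the tool's axes as they then stand; what a row does not reach is not made up. Full scale, the value 1, is 0.03 m for a shift and 6 degrees for a turn. A row lasts 1/12 s, in which the tool goes at most 41.7 mm and 7.16 degrees, less where a joint would pass 70% of its speed; a pose out of reach is approached as far as the arm can. A call with a number of a shift or a turn outside -1 to 1 is refused whole. A call with a gripper value outside its range is refused whole. The fingers move at their own pace and stop on an object; "force" is the grip in N (left out, the last holds). Time passes only in rows, so rows that do not move let the fingers close. It gives the time, the measured TCP pose, the force, the opening and the grip force at its end, in the units of the state.
- get_obs(): the state, without advancing time (a new reading comes with each control period).
- camera(name): name is "scene" or "top"; returns the picture (420x560x3 uint8, red, green, blue); there is no depth.
- get_calibration(name): a dict with "fx", "fy", "cx", "cy" (pixels), "k1" (the pictures are not rectified: a ray, as slopes to the right and down, at radius r is drawn at 1 + k1 r^2 times it, then the intrinsics apply), "R" (3x3) and "t" (3): a world point X has camera coordinates R X + t. Camera axes: x right, y down, z forward; pixel columns grow to the right and rows downward; lengths in m; the calibration is good to about 2 mm. A picture is of the moment at which its call begins. get_calibration takes no time and is no camera call.
- finish_job(): hands the job in; it is judged then, once.
The state is a dict: "clock": time; "joints": joint angles; "qvel": joint speeds; "effort": joint torques, N m; "ee_pos": TCP position; "orientation": TCP orientation; "wrist_force": force on the tool from outside, world axes, zero at the start; "ft_torque": the same for the moment, N m; "gripper_width": finger opening in m; "grasp_force": force on a finger pad.
Only numpy, scipy, OpenCV 4.12 (cv2) and the standard library are available. Lean on these libraries where they do the work, as an engineer would, in place of code of your own. Each camera call takes 0.05 s, during which the arm holds its last target. There are 200 camera calls.

## Working session

There is one attempt and no reset: what is moved stays moved. The work goes in short steps, Python scripts to look and compute and a tool call to move; the robot and the scene stay as the last step left them, time stands still between calls to the robot, and variables do not carry over. Pictures are saved under pics/ and viewed, at most 10 in all, crops included, and the job is handed in when it is done.

Besides the shell and the picture viewer there is one more tool, called after "Emit:" by a JSON object that holds its "api" and its "payload". step_arm: Moves the arm, as the interface text tells. Its arguments: {"type":"object","properties":{"motion":{"type":"array","items":{"type":"array"}},"force":{"type":"number"}},"required":["motion"]}

```bash
mkdir -p pics
cat > h.py <<'E'
from workcell import *
import numpy as np, cv2
def snap(n,f):
    im=camera(n); cv2.imwrite('pics/'+f,cv2.cvtColor(im,cv2.COLOR_RGB2BGR)); return im
def cal(n):
    c=get_calibration(n); return c,np.array(c['R']),np.array(c['t'])
def proj(n,X):
    c,R,t=cal(n); p=R@np.array(X,float)+t; s=p[:2]/p[2]; s=s*(1+c['k1']*(s@s))
    return np.array([c['fx']*s[0]+c['cx'],c['fy']*s[1]+c['cy']])
def ray(n,u,v):
    c,R,t=cal(n); d=np.array([(u-c['cx'])/c['fx'],(v-c['cy'])/c['fy']]); s=d.copy()
    for _ in range(30): s=d/(1+c['k1']*(s@s))
    return -R.T@t, R.T@np.array([s[0],s[1],1])
def atz(n,u,v,z):
    o,d=ray(n,u,v); return o+d*(z-o[2])/d[2]
def tri(uv1,uv2):
    o1,d1=ray('scene',*uv1);o2,d2=ray('top',*uv2)
    s=np.linalg.lstsq(np.c_[d1,-d2],o2-o1,rcond=None)[0]
    a=o1+d1*s[0];b=o2+d2*s[1]; return (a+b)/2,np.linalg.norm(a-b)
E
python3 - <<'E'
from h import *
a=snap('scene','s0.png');b=snap('top','t0.png')
for n in('scene','top'):
    c,R,t=cal(n);print(n,c['fx'],c['k1'],-R.T@t,R.round(2).tolist())
o=get_obs();print({k:np.round(o[k],3) for k in o})
E
```

```text
scene 411.8556504118293 -0.06379445726991245 [ 0.21598429 -0.62437059  0.6824926 ] [[0.88, -0.47, -0.02], [-0.31, -0.56, -0.77], [0.35, 0.69, -0.64]]
top 490.6240346576267 -0.10822776801184704 [ 0.31419409 -0.05504271  1.0961027 ] [[0.07, -1.0, -0.0], [-0.97, -0.06, -0.21], [0.21, 0.02, -0.98]]
{'clock': np.float64(0.1), 'joints': array([ 1.259,  0.468, -0.012,  1.604,  0.006,  1.071, -0.056]), 'qvel': array([-0.002, -0.   ,  0.001, -0.004, -0.   , -0.002,  0.001]), 'effort': array([ 1.0000e-03, -5.2165e+01, -1.3000e-02, -2.4437e+01, -5.7000e-02,
        1.4000e-02,  0.0000e+00]), 'ee_pos': array([ 0.172, -0.626,  0.214]), 'orientation': array([ 0.991,  0.134, -0.   , -0.001]), 'wrist_force': array([ 0.56 , -0.678,  0.616]), 'ft_torque': array([ 0.029,  0.038, -0.043]), 'grasp_force': np.float64(0.0), 'gripper_width': np.float64(0.092)}
```

View pics/s0.png

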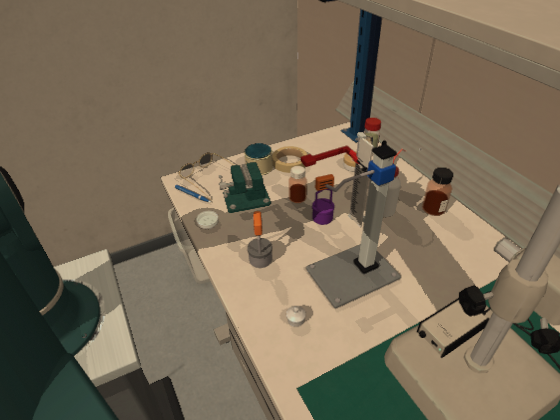

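View pics/t0.png

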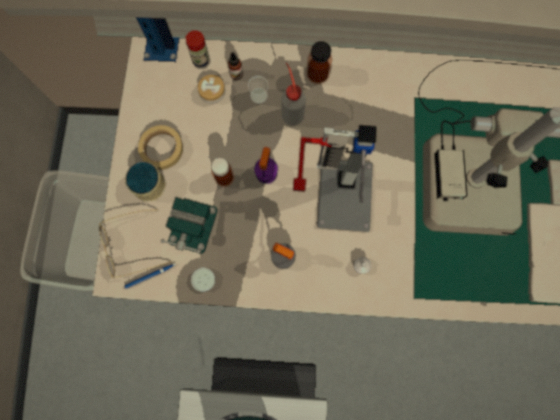

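The scene view shows the canister with its orange grip at (260,245), the balance column at (370,265)-(382,150) and the red marker pad near (305,160). The purple decoy is at (322,205). In the top view the canister is at (283,253), the base plate spans 317-372 × 160-230 and the marker pad is at (300,184). Next I'll zoom in on both.

Run:
```python
import cv2,numpy as np
s=cv2.imread('pics/s0.png');t=cv2.imread('pics/t0.png')
a=cv2.resize(s[130:310,230:410],(600,600),interpolation=cv2.INTER_CUBIC)[:,:]
A=cv2.resize(s[135:285,240:410],None,fx=4,fy=4,interpolation=cv2.INTER_CUBIC)
cv2.imwrite('pics/z1.png',A)
B=cv2.resize(t[120:270,250:400],None,fx=4,fy=4,interpolation=cv2.INTER_CUBIC)
cv2.imwrite('pics/z2.png',B)
```

```text
(no output)
```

View pics/z1.png

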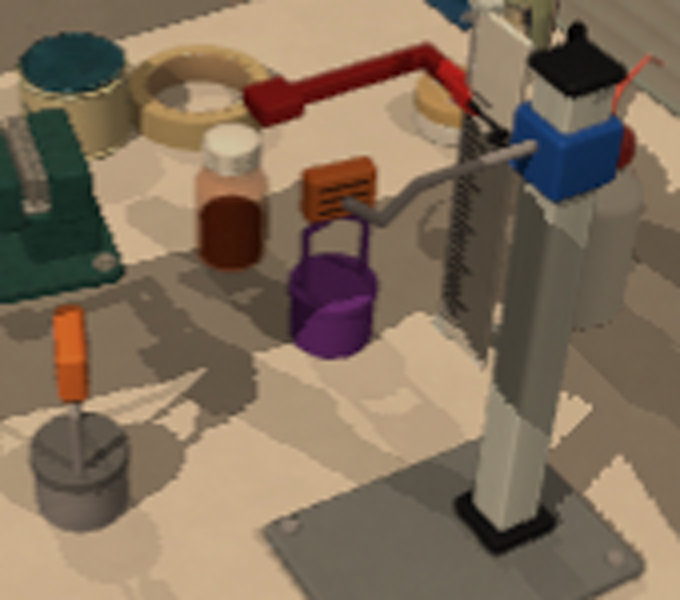

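View pics/z2.png

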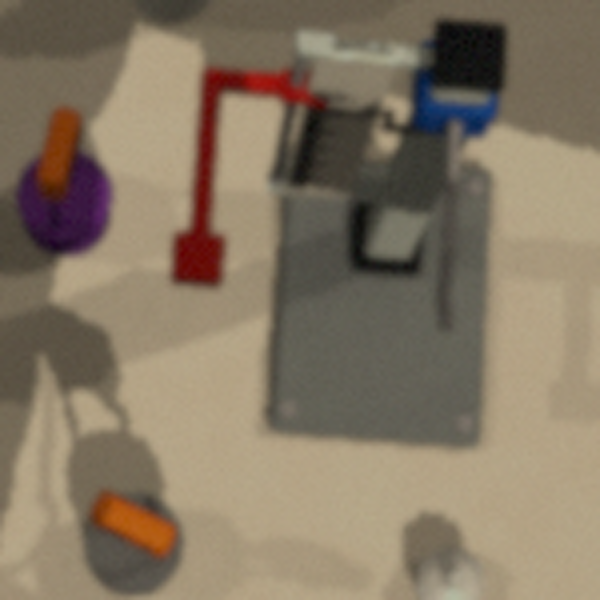

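The zooms show these points clearly: hook V in z1 at (378,215), hook tip in z2 at (445,325), pad in z2 at (199,258) and grip top in z2 at (135,522). I'll fit the balance and canister poses from them.

```bash
cat > m.py <<'E'
from h import *
from scipy.optimize import least_squares
S=lambda u,v:(240-.4+u/4,135-.4+v/4)
T=lambda u,v:(250-.4+u/4,120-.4+v/4)
def W(p,q):
    c,s=np.cos(p[2]),np.sin(p[2]); return [p[0]+c*q[0]-s*q[1],p[1]+s*q[0]+c*q[1],q[2]]
# balance
obs=[('top',T(268,432),(-.115,.06,.012)),('top',T(480,446),(-.115,-.06,.012)),('top',T(492,168),(.05,-.06,.012)),
('top',T(470,54),(0,0,.310)),('scene',S(262,530),(-.115,.06,.012)),('scene',S(645,565),(.05,-.06,.012)),
('scene',S(378,222),(-.095,0,.252))]
f=lambda p:np.concatenate([proj(n,W(p,q))-np.array(uv) for n,uv,q in obs])
r=least_squares(f,[.5,-.15,0]);b=r.x
if __name__=='__main__':
    print('bal',b,r.fun.reshape(-1,2).round(1).tolist())
    print('saddle',W(b,(-.095,0,.255)),'pad xy exp',W(b,(-.085,.11,0)))
    print('pad tri (top face ctr)',tri(S(275,90),T(199,256)))
    print('saddle v tri', atz('scene',*S(378,215),.252))
    print('tip',atz('top',*T(445,327),.27))
    # canister
    o2=[('top',T(100,492),(0,-.022,.126),),]
    print('grip top ctr',atz('top',*T(135,520),.126))
    a=atz('top',*T(100,503),.126);c=atz('top',*T(172,540),.126);print('ends',a,c,np.linalg.norm(a-c),np.arctan2(c[1]-a[1],c[0]-a[0]))
    print('grip scene', tri(S(70,350),T(135,524)))
    print('base',atz('scene',*S(82,527),0.), 'lid ctr',atz('scene',*S(80,450),.042))
    for n,uv in(('bottle',(223,178)),('cup',(360,266)),('petri',(203,280))): print(n,atz('top',*uv,.02))
E
python3 m.py
```

```text
bal [ 0.63708002 -0.17828615 -0.00726815] [[0.2, 0.2], [0.4, 0.5], [-0.2, 0.3], [0.2, -0.9], [-0.9, -1.0], [0.1, -0.1], [0.3, 0.4]]
saddle [np.float64(0.542082528843607), np.float64(-0.17759567779142035), 0.255] pad xy exp [np.float64(0.5528817544907508), np.float64(-0.0676712640999111), 0]
pad tri (top face ctr) (array([ 0.554927  , -0.06850366,  0.25202929]), np.float64(0.0010143278539668746))
saddle v tri [ 0.54492332 -0.1723586   0.252     ]
tip [ 0.52460452 -0.17661044  0.27      ]
grip top ctr [ 0.45198084 -0.04659783  0.126     ]
ends [ 0.45935254 -0.02860025  0.126     ] [ 0.44319558 -0.06561983  0.126     ] 0.04039179313752475 -1.9823197602850349
grip scene (array([ 0.45111174, -0.04653193,  0.11504395]), np.float64(0.0008163590338993873))
base [ 0.44305378 -0.06263644  0.        ] lid ctr [ 0.45172682 -0.04708701  0.042     ]
bottle [0.62225686 0.1029382  0.02      ]
cup [ 0.44171373 -0.21648969  0.02      ]
petri [0.38801871 0.12550049 0.02      ]
```

```bash
cat > plan.py <<'E'
from h import *
from scipy.spatial.transform import Rotation as Ro
import json,math
def Rt(head,tilt):
    z=np.array([np.sin(tilt)*np.cos(head),np.sin(tilt)*np.sin(head),-np.cos(tilt)])
    y=np.array([np.sin(head),-np.cos(head),0]); x=np.cross(y,z)
    return Ro.from_matrix(np.c_[x,y,z])
def plan(wps,g,step=.028,start=None):
    """wps: (grasp point, Rotation[, step])"""
    o=get_obs()
    p=np.array(o['ee_pos']);R=Ro.from_quat(o['orientation'])
    if start: p,R=np.array(start[0]),start[1]
    print('from',p.round(4),R.as_quat().round(3))
    rows=[]
    for w in wps:
        st=w[2] if len(w)>2 else step
        tp=np.array(w[0])+.019*w[1].apply([0,0,1]);d=(R.inv()*w[1]).as_rotvec();p0=p.copy();R0=R
        n=max(1,math.ceil(np.linalg.norm(tp-p)/st),math.ceil(np.degrees(np.linalg.norm(d))/5.5))
        for i in range(1,n+1):
            f=i/n;q=p0+f*(tp-p0);Q=R0*Ro.from_rotvec(f*d)
            t=np.round(R.inv().apply(q-p)/.03,2)+0.;r=np.round((R.inv()*Q).as_rotvec()/np.radians(6),2)+0.
            rows.append([r.tolist(),t.tolist(),g]);p=p+R.apply(t*.03);R=R*Ro.from_rotvec(r*np.radians(6))
    for i in range(0,len(rows),20): print(json.dumps(rows[i:i+20]).replace(' ',''))
    print('end',p.round(4))
E
python3 - <<'E'
from plan import *
A=Rt(-.411,np.radians(40))
R0=Ro.from_quat(get_obs()['orientation'])
plan([((.30,-.36,.33),Rt(.1,.1)),((.4515,-.0465,.24),A)],-1)
E
```

```text
from [ 0.1724 -0.6262  0.2137] [ 0.991  0.134 -0.    -0.001]
[[[-0.01,0.08,0.13],[0.54,-0.62,-0.27],-1],[[-0.01,0.08,0.14],[0.54,-0.62,-0.27],-1],[[0.0,0.08,0.13],[0.53,-0.64,-0.26],-1],[[-0.01,0.08,0.14],[0.52,-0.64,-0.25],-1],[[-0.01,0.08,0.13],[0.52,-0.64,-0.26],-1],[[-0.01,0.08,0.13],[0.51,-0.66,-0.25],-1],[[-0.01,0.08,0.14],[0.5,-0.66,-0.24],-1],[[0.0,0.08,0.13],[0.5,-0.67,-0.25],-1],[[-0.01,0.08,0.14],[0.48,-0.67,-0.24],-1],[[-0.01,0.08,0.13],[0.48,-0.68,-0.23],-1],[[-0.01,0.08,0.13],[0.48,-0.69,-0.23],-1],[[-0.01,0.07,0.14],[0.46,-0.69,-0.23],-1],[[-0.15,0.43,0.35],[0.46,-0.75,0.27],-1],[[-0.15,0.43,0.35],[0.43,-0.76,0.27],-1],[[-0.14,0.43,0.35],[0.38,-0.79,0.28],-1],[[-0.15,0.43,0.35],[0.35,-0.8,0.29],-1],[[-0.15,0.43,0.36],[0.3,-0.82,0.28],-1],[[-0.15,0.43,0.35],[0.25,-0.84,0.29],-1],[[-0.14,0.43,0.35],[0.21,-0.84,0.28],-1],[[-0.15,0.43,0.35],[0.17,-0.86,0.28],-1]]
[[[-0.15,0.43,0.35],[0.12,-0.87,0.28],-1],[[-0.15,0.43,0.35],[0.08,-0.88,0.26],-1],[[-0.14,0.43,0.35],[0.04,-0.88,0.25],-1],[[-0.15,0.43,0.35],[-0.01,-0.89,0.24],-1],[[-0.15,0.43,0.35],[-0.05,-0.89,0.23],-1]]
end [ 0.4627 -0.0513  0.2254]
```

Emit:
{"api": "step_arm", "payload": {"motion": [[[-0.01, 0.08, 0.13], [0.54, -0.62, -0.27], -1], [[-0.01, 0.08, 0.14], [0.54, -0.62, -0.27], -1], [[0.0, 0.08, 0.13], [0.53, -0.64, -0.26], -1], [[-0.01, 0.08, 0.14], [0.52, -0.64, -0.25], -1], [[-0.01, 0.08, 0.13], [0.52, -0.64, -0.26], -1], [[-0.01, 0.08, 0.13], [0.51, -0.66, -0.25], -1], [[-0.01, 0.08, 0.14], [0.5, -0.66, -0.24], -1], [[0.0, 0.08, 0.13], [0.5, -0.67, -0.25], -1], [[-0.01, 0.08, 0.14], [0.48, -0.67, -0.24], -1], [[-0.01, 0.08, 0.13], [0.48, -0.68, -0.23], -1], [[-0.01, 0.08, 0.13], [0.48, -0.69, -0.23], -1], [[-0.01, 0.07, 0.14], [0.46, -0.69, -0.23], -1], [[-0.15, 0.43, 0.35], [0.46, -0.75, 0.27], -1], [[-0.15, 0.43, 0.35], [0.43, -0.76, 0.27], -1], [[-0.14, 0.43, 0.35], [0.38, -0.79, 0.28], -1], [[-0.15, 0.43, 0.35], [0.35, -0.8, 0.29], -1], [[-0.15, 0.43, 0.36], [0.3, -0.82, 0.28], -1], [[-0.15, 0.43, 0.35], [0.25, -0.84, 0.29], -1], [[-0.14, 0.43, 0.35], [0.21, -0.84, 0.28], -1], [[-0.15, 0.43, 0.35], [0.17, -0.86, 0.28], -1]]}}

```text
clock: 1.77
ee_pos: [0.4009, -0.1695, 0.2584]
orientation: [0.967, -0.101, 0.23, 0.044]
wrist_force: [0.8, -0.7, 0.2]
gripper_width: 0.0916
grasp_force: 0.0
```

Emit:
{"api": "step_arm", "payload": {"motion": [[[-0.15, 0.43, 0.35], [0.12, -0.87, 0.28], -1], [[-0.15, 0.43, 0.35], [0.08, -0.88, 0.26], -1], [[-0.14, 0.43, 0.35], [0.04, -0.88, 0.25], -1], [[-0.15, 0.43, 0.35], [-0.01, -0.89, 0.24], -1], [[-0.15, 0.43, 0.35], [-0.05, -0.89, 0.23], -1], [[0, 0, 0], [0, 0, 0], -1], [[0, 0, 0], [0, 0, 0], -1], [[0, 0, 0], [0, 0, 0], -1]]}}

```text
clock: 2.43
ee_pos: [0.4544, -0.0697, 0.2319]
orientation: [0.926, -0.182, 0.323, 0.07]
wrist_force: [-1.0, -1.0, -0.8]
gripper_width: 0.0917
grasp_force: 0.0
```

Run:
```python
from plan import *
o=get_obs();A=Rt(-.411,np.radians(40))
print(o['clock'],o['joints'],o['wrist_force'],(A.inv()*Ro.from_quat(o['orientation'])).as_rotvec())
snap('scene','s1.png')
plan([((.4515,-.0465,.112),A)],-1,step=.02)
```

```text
2.4333 [ 1.30576103 -0.27280089 -1.23524606  2.43524737 -0.0342262   0.16511157
 -1.92915001] [-1.01258032 -0.97656843 -0.75761331] [ 0.00225749 -0.02363656 -0.02225555]
from [ 0.4545 -0.0699  0.2322] [ 0.926 -0.182  0.324  0.07 ]
[[[0.0,0.03,0.03],[-0.4,-0.1,0.5],-1],[[-0.01,0.03,0.03],[-0.4,-0.11,0.5],-1],[[0.0,0.04,0.03],[-0.4,-0.1,0.5],-1],[[-0.01,0.03,0.03],[-0.41,-0.1,0.5],-1],[[0.0,0.03,0.02],[-0.4,-0.1,0.49],-1],[[0.0,0.03,0.03],[-0.41,-0.1,0.5],-1],[[-0.01,0.03,0.03],[-0.41,-0.09,0.49],-1]]
end [ 0.4626 -0.0515  0.0975]
```

View pics/s1.png

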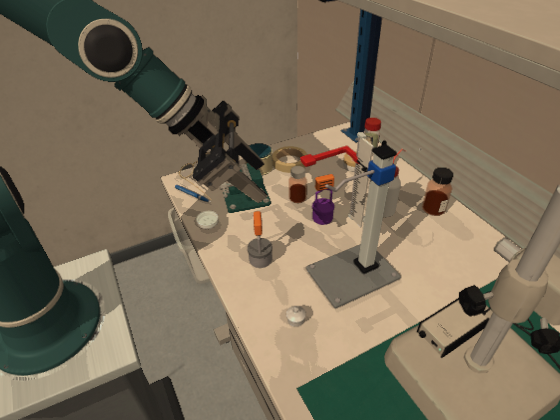

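The arm is near its joint limits at 40° tilt (j4 and j6), and everything else is undisturbed. I'll reduce the tilt to 33° and check the pose before descending.

Run:
```python
from plan import *
A=Rt(-.411,np.radians(33))
plan([((.4515,-.0465,.20),A)],-1,step=.02)
```

```text
from [ 0.4545 -0.0699  0.2322] [ 0.926 -0.182  0.324  0.07 ]
[[[0.0,-0.31,0.07],[-0.34,-0.23,0.41],-1],[[-0.01,-0.32,0.07],[-0.34,-0.23,0.41],-1],[[0.0,-0.31,0.06],[-0.32,-0.23,0.43],-1]]
end [ 0.461  -0.0505  0.184 ]
```

Emit:
{"api": "step_arm", "payload": {"motion": [[[0, -0.31, 0.07], [-0.34, -0.23, 0.41], -1], [[-0.01, -0.32, 0.07], [-0.34, -0.23, 0.41], -1], [[0, -0.31, 0.06], [-0.32, -0.23, 0.43], -1], [[0, 0, 0], [0, 0, 0], -1], [[0, 0, 0], [0, 0, 0], -1]]}}

```text
clock: 2.9
ee_pos: [0.4558, -0.0559, 0.1977]
orientation: [0.936, -0.193, 0.287, 0.062]
wrist_force: [-0.0, 0.9, 0.8]
gripper_width: 0.0923
grasp_force: 0.0
```

Run:
```python
from plan import *
A=Rt(-.411,np.radians(33));o=get_obs()
print(np.round(o['joints'],3),(A.inv()*Ro.from_quat(o['orientation'])).as_rotvec())
plan([((.4515,-.0465,.113),A)],-1,step=.02)
```

```text
[ 1.622 -0.269 -1.55   2.414 -0.21   0.179 -1.786] [-0.00340751  0.02075155 -0.00488666]
from [ 0.4558 -0.0559  0.1977] [ 0.936 -0.193  0.287  0.062]
[[[0.01,-0.03,0.01],[-0.3,-0.04,0.47],-1],[[0.0,-0.04,0.01],[-0.3,-0.04,0.47],-1],[[0.01,-0.03,0.0],[-0.3,-0.04,0.47],-1],[[0.0,-0.03,0.01],[-0.3,-0.04,0.48],-1],[[0.01,-0.04,0.01],[-0.29,-0.04,0.47],-1],[[0.0,-0.03,0.01],[-0.3,-0.04,0.48],-1]]
end [ 0.4609 -0.0506  0.097 ]
```

j3 has wound up to its limit. I'll straighten the tool to vertical over the canister and see how the arm unwinds.

Run:
```python
from plan import *
plan([((.47,-.05,.30),Rt(-.411,0))],-1,step=.02)
```

```text
from [ 0.4558 -0.0559  0.1977] [ 0.936 -0.193  0.287  0.062]
[[[0.01,-0.81,0.01],[0.27,-0.05,-0.3],-1],[[0.0,-0.82,0.0],[0.23,-0.05,-0.32],-1],[[0.01,-0.81,0.01],[0.21,-0.05,-0.34],-1],[[0.01,-0.82,0.0],[0.18,-0.05,-0.36],-1],[[0.0,-0.81,0.01],[0.15,-0.06,-0.37],-1],[[0.01,-0.81,0.0],[0.12,-0.05,-0.38],-1],[[0.0,-0.82,0.01],[0.09,-0.05,-0.39],-1]]
end [ 0.4701 -0.0501  0.2809]
```

Emit:
{"api": "step_arm", "payload": {"motion": [[[0.01, -0.81, 0.01], [0.27, -0.05, -0.3], -1], [[0.0, -0.82, 0.0], [0.23, -0.05, -0.32], -1], [[0.01, -0.81, 0.01], [0.21, -0.05, -0.34], -1], [[0.01, -0.82, 0.0], [0.18, -0.05, -0.36], -1], [[0.0, -0.81, 0.01], [0.15, -0.06, -0.37], -1], [[0.01, -0.81, 0.0], [0.12, -0.05, -0.38], -1], [[0.0, -0.82, 0.01], [0.09, -0.05, -0.39], -1], [[0, 0, 0], [0, 0, 0], -1], [[0, 0, 0], [0, 0, 0], -1]]}}

```text
clock: 3.65
ee_pos: [0.4285, -0.0466, 0.3051]
orientation: [0.979, -0.203, 0.017, -0.001]
wrist_force: [0.7, -0.3, -0.6]
gripper_width: 0.0925
grasp_force: 0.0
```

Run:
```python
from plan import *
A=Rt(-.411,0);o=get_obs()
print(np.round(o['joints'],3),(A.inv()*Ro.from_quat(o['orientation'])).as_rotvec())
```

```text
[ 1.907 -0.306 -1.563  1.958 -0.339  1.172 -1.51 ] [ 0.00847466  0.03365229 -0.00152348]
```

Emit:
{"api": "step_arm", "payload": {"motion": [[[0, 0, 0], [0, 0, 0], -1], [[0, 0, 0], [0, 0, 0], -1], [[0, 0, 0], [0, 0, 0], -1], [[0, 0, 0], [0, 0, 0], -1], [[0, 0, 0], [0, 0, 0], -1], [[0, 0, 0], [0, 0, 0], -1]]}}

```text
clock: 4.15
ee_pos: [0.4281, -0.0448, 0.3039]
orientation: [0.979, -0.202, 0.016, -0.002]
wrist_force: [-0.1, -0.0, -0.1]
gripper_width: 0.092
grasp_force: 0.0
```

Run:
```python
from plan import *
A=Rt(-.411,0);o=get_obs()
print(np.round(o['joints'],3),(A.inv()*Ro.from_quat(o['orientation'])).as_rotvec())
```

```text
[ 1.911 -0.307 -1.568  1.958 -0.343  1.174 -1.508] [ 0.01043147  0.02983772 -0.0040437 ]
```

```bash
cat > fit.py <<'E'
from plan import *
import itertools
from scipy.optimize import least_squares
D=[([1.259,.468,-.012,1.603,.006,1.071,-.056],[.1724,-.6262,.2137],[.991,.134,0,-.001]),
([1.30576,-.2728,-1.23525,2.43525,-.03423,.16511,-1.92915],[.4545,-.0699,.2322],[.926,-.182,.324,.07]),
([1.622,-.269,-1.55,2.414,-.21,.179,-1.786],[.4558,-.0559,.1977],[.936,-.193,.287,.062]),
([1.911,-.307,-1.568,1.958,-.343,1.174,-1.508],[.4281,-.0448,.3039],[.979,-.202,.016,-.002])]
def fk(q,p,s):
    h,a,b,d,c0,c7,e1,e2=p
    R=Ro.from_euler('z',c0+s[0]*q[0]);x=np.array([0,0,h])
    R=R*Ro.from_euler('y',q[1])*Ro.from_euler('z',s[1]*q[2]);x=x+R.apply([e1,0,a])
    R=R*Ro.from_euler('y',q[3])*Ro.from_euler('z',s[2]*q[4]);x=x+R.apply([e2,0,b])
    R=R*Ro.from_euler('y',q[5])*Ro.from_euler('z',s[3]*q[6]+c7);x=x+R.apply([0,0,d]);return x,R
if __name__=='__main__':
    out=[]
    for s in itertools.product([1,-1],repeat=4):
        def f(p):
            r=[]
            for q,x,o in D:
                X,R=fk(q,p,s);r+=list(X-x)+list(.3*(R.inv()*Ro.from_quat(o)).as_rotvec())
            return r
        for c0 in(0,-2.5,3,1.5):
          for c7 in (1.57,-1.57,0,3.1):
            r=least_squares(f,[.3,.4,.4,.3,c0,c7,0,0]);out.append((r.cost,s,r.x.round(3).tolist()))
    out.sort(key=lambda t:t[0])
    for o in out[:4]: print(o)
E
python3 fit.py
```

```text
(np.float64(0.000144877638927778), (-1, -1, -1, -1), [0.27, 0.579, 0.469, 0.345, -0.047, 1.529, -0.023, 0.011])
(np.float64(0.0001448776389277798), (-1, -1, -1, -1), [0.27, 0.579, 0.469, 0.345, -0.047, 1.529, -0.023, 0.011])
(np.float64(0.00014487763892778073), (-1, -1, -1, -1), [0.27, 0.579, 0.469, 0.345, -0.047, 1.529, -0.023, 0.011])
(np.float64(0.00014487763892778087), (-1, -1, -1, -1), [0.27, 0.579, 0.469, 0.345, -0.047, 1.529, -0.023, 0.011])
```

```bash
cat > ik.py <<'E'
from fit import *
P=[.27,.579,.469,.345,-.047,1.529,-.023,.011];SG=(-1,-1,-1,-1)
LO=np.array([-2.53,-.31,-1.57,.28,-1.29,.15,-2.92]);HI=np.array([2.53,2.02,1.55,2.44,4.43,1.84,2.92])
def jac(q):
    X,R=fk(q,P,SG);J=np.zeros((6,7))
    for i in range(7):
        e=np.array(q,float);e[i]+=1e-5;x,r=fk(e,P,SG)
        J[:,i]=np.r_[(x-X)/1e-5,(r*R.inv()).as_rotvec()/1e-5]
    return X,R,J
def follow(q,wps,n=15):
    q=np.array(q,float)
    for G,Rw in wps:
        X0,R0=fk(q,P,SG);T=np.array(G)+.019*Rw.apply([0,0,1]);d=(Rw*R0.inv()).as_rotvec()
        for i in range(1,n+1):
            xt=X0+(T-X0)*i/n;Rt_=Ro.from_rotvec(d*i/n)*R0
            for _ in range(6):
                X,R,J=jac(q);e=np.r_[xt-X,(Rt_*R.inv()).as_rotvec()]
                dq=J.T@np.linalg.solve(J@J.T+1e-4*np.eye(6),e);q=np.clip(q+np.clip(dq,-.1,.1),LO,HI)
        print(q.round(2),'err',np.abs(e).round(3).max())
    return q
E
python3 - <<'E'
from ik import *
q0=D[0][0]
print('check');follow(q0,[((.30,-.36,.33),Rt(.1,.1)),((.4515,-.0465,.24),Rt(-.411,.7))])
c=get_obs()['joints']
A=Rt(-.411,.0);B=Rt(-.411,.26)
Rs=Ro.from_quat([.991,.134,0,0])
print('back');q=follow(c,[((.35,-.35,.33),Rt(0,0)),((.172,-.626,.3),Rs),((.172,-.626,.215),Rs)])
print('then vertical');follow(q,[((.30,-.36,.33),Rt(.1,0)),((.45,-.0465,.2),A)])
print('far');follow(q,[((.45,-.5,.36),Rt(.1,0)),((.68,0,.4),A),((.45,-.0465,.2),A)])
print('far direct');follow(c,[((.6,-.0,.4),A),((.7,-.0,.4),A),((.45,-.0465,.2),A)])
print('far other');follow(c,[((.5,.45,.4),A),((.6,0.1,.4),A),((.45,-.0465,.2),A)])
E
```

```text
check
[ 0.99  0.08 -0.11  1.89 -0.09  1.12 -0.55] err 0.0
[ 1.38 -0.28 -1.34  2.44 -0.12  0.15 -1.9 ] err 0.041
back
[ 2.53 -0.31 -1.57  1.83 -0.48  1.32 -0.26] err 0.226
[ 2.53 -0.31 -1.57  1.86 -0.52  1.38  0.84] err 1.031
[ 2.53 -0.31 -1.57  2.   -0.63  1.32  1.06] err 1.156
then vertical
[ 2.53 -0.31 -1.57  1.88 -0.41  1.28 -0.14] err 0.247
[ 2.25 -0.31 -1.57  2.1  -0.62  1.03 -1.21] err 0.213
far
[ 2.53 -0.31 -1.57  1.55 -0.71  1.64  0.17] err 0.694
[ 2.45 -0.31 -1.57  1.45 -0.68  1.55 -1.41] err 0.314
[ 2.25 -0.31 -1.57  2.11 -0.62  1.02 -1.21] err 0.221
far direct
[ 2.23 -0.31 -1.57  1.58 -0.55  1.48 -1.45] err 0.238
[ 2.38 -0.31 -1.57  1.47 -0.66  1.53 -1.41] err 0.382
[ 2.25 -0.31 -1.57  2.11 -0.62  1.02 -1.21] err 0.221
far other
[ 1.71 -0.31 -1.57  1.46 -0.68  1.54 -2.14] err 0.332
[ 2.07 -0.31 -1.57  1.57 -0.56  1.48 -1.61] err 0.226
[ 2.25 -0.31 -1.57  2.11 -0.62  1.02 -1.21] err 0.223
```

```bash
cat > srch.py <<'E'
from ik import *
import contextlib,io
c=get_obs()['joints']
def ff(q,w,n=12):
    with contextlib.redirect_stdout(io.StringIO()): return follow(q,w,n)
print('reverse');follow(c,[((.4515,-.0465,.24),Rt(-.411,.6)),((.4515,-.0465,.24),Rt(-.411,.75)),((.30,-.36,.33),Rt(.1,.1)),((.172,-.626,.25),Ro.from_quat([.991,.134,0,0]))])
rng=np.random.default_rng(0);res=[]
for k in range(120):
    w=[]
    for _ in range(rng.integers(1,3)):
        r=rng.uniform(.32,.55);az=rng.uniform(-.5,.9)
        R=Ro.from_euler('z',rng.uniform(-1.4,1))*Rt(0,rng.uniform(-.5,.8))*Ro.from_euler('x',rng.uniform(-.6,.6))
        w.append(((r*np.cos(az),r*np.sin(az),rng.uniform(.28,.5)),R))
    q=ff(c,w,10);q=ff(q,[((.45,-.0465,.25),Rt(-.411,.1))],10)
    X,R=fk(q,P,SG);e=np.linalg.norm(X-np.array([.45,-.0465,.25]))
    res.append((abs(q[2])+10*e,q.round(2),[(np.round(G,2).tolist(),R.as_quat().round(3).tolist()) for G,R in w]))
res.sort(key=lambda t:t[0])
for r in res[:5]: print(r)
E
time python3 srch.py
```

```text
reverse
[ 1.46 -0.3  -1.33  2.39 -0.46  0.27 -1.52] err 0.0
[ 1.38 -0.3  -1.32  2.44 -0.61  0.15 -1.41] err 0.061
[ 1.28  0.09 -0.43  1.89 -0.05  1.11 -0.58] err 0.0
[ 1.46  0.47 -0.31  1.58  0.16  1.11 -0.18] err 0.0
(np.float64(0.24578284794293181), array([ 0.08,  0.11, -0.06,  2.06,  0.05,  0.88, -1.98]), [([0.3, 0.22, 0.45], [0.939, -0.131, 0.319, -0.008]), ([0.36, -0.02, 0.46], [0.967, -0.246, 0.065, 0.033])])
(np.float64(0.2547135641670131), array([-0.03,  0.11,  0.06,  2.06,  0.03,  0.88, -1.96]), [([0.28, 0.21, 0.43], [0.917, -0.209, 0.262, -0.218]), ([0.47, -0.24, 0.49], [0.959, -0.018, -0.186, -0.213])])
(np.float64(0.32536182442156236), array([ 0.15,  0.11, -0.14,  2.06,  0.06,  0.88, -1.99]), [([0.25, 0.27, 0.5], [0.818, -0.512, -0.259, -0.049]), ([0.3, 0.23, 0.44], [0.858, -0.42, 0.238, -0.178])])
(np.float64(0.44771947383858635), array([-0.2 ,  0.11,  0.26,  2.06,  0.  ,  0.88, -1.93]), [([0.25, 0.27, 0.37], [0.847, -0.403, 0.346, -0.018]), ([0.34, 0.26, 0.43], [0.934, 0.155, 0.267, -0.18])])
(np.float64(0.47478538038081003), array([ 0.29,  0.11, -0.28,  2.06,  0.09,  0.88, -2.02]), [([0.28, 0.16, 0.35], [0.844, -0.441, 0.281, 0.123]), ([0.37, -0.19, 0.42], [0.843, -0.499, 0.202, 0.023])])
real	0m12.482s
user	0m12.980s
sys	0m0.045s
```

The model predicts the arm's behaviour well, and it found an unwinding path. I'll take it from here.

Run:
```python
from ik import *
q=ff=follow([.08,.11,-.06,2.06,.05,.88,-1.98],[((.4515,-.0465,.2),Rt(-.411,.26)),((.4515,-.0465,.113),Rt(-.411,.26)),((.43,-.08,.3),Rt(-.2,.26)),((.47,-.178,.30),Rt(0,.26)),((.542,-.178,.30),Rt(0,.26)),((.542,-.178,.17),Rt(0,.26))])
plan([((.3,.22,.45),Ro.from_quat([.939,-.131,.319,-.008])),((.36,-.02,.46),Ro.from_quat([.967,-.246,.065,.033]))],-1,step=.024)
```

```text
[ 0.03  0.12 -0.05  2.22  0.19  0.57 -2.15] err 0.0
[-0.03  0.28  0.01  2.31  0.3   0.32 -2.27] err 0.0
[ 0.22 -0.05 -0.08  2.12 -0.    0.82 -1.63] err 0.0
[ 0.34  0.07  0.05  2.   -0.15  0.84 -1.09] err 0.0
[ 0.3   0.18  0.03  1.88 -0.13  0.85 -1.16] err 0.0
[ 0.32  0.33  0.01  2.02 -0.18  0.55 -1.09] err 0.0
from [ 0.4281 -0.0448  0.3039] [ 0.979 -0.202  0.016 -0.002]
[[[0.09,0.41,-0.09],[-0.49,-0.47,-0.32],-1],[[0.1,0.41,-0.08],[-0.48,-0.48,-0.34],-1],[[0.09,0.41,-0.09],[-0.46,-0.48,-0.35],-1],[[0.1,0.41,-0.08],[-0.43,-0.49,-0.37],-1],[[0.09,0.41,-0.09],[-0.42,-0.5,-0.38],-1],[[0.1,0.42,-0.09],[-0.39,-0.51,-0.4],-1],[[0.09,0.41,-0.08],[-0.38,-0.52,-0.4],-1],[[0.1,0.41,-0.09],[-0.35,-0.52,-0.42],-1],[[0.09,0.41,-0.08],[-0.32,-0.53,-0.42],-1],[[0.1,0.41,-0.09],[-0.31,-0.53,-0.43],-1],[[0.09,0.41,-0.09],[-0.28,-0.55,-0.44],-1],[[0.1,0.41,-0.08],[-0.26,-0.55,-0.45],-1],[[0.09,0.41,-0.09],[-0.23,-0.55,-0.45],-1],[[0.1,0.41,-0.08],[-0.21,-0.57,-0.46],-1],[[-0.19,-0.42,0.16],[0.31,0.67,0.13],-1],[[-0.19,-0.43,0.17],[0.33,0.65,0.12],-1],[[-0.19,-0.42,0.16],[0.35,0.65,0.13],-1],[[-0.2,-0.42,0.17],[0.36,0.64,0.12],-1],[[-0.19,-0.43,0.16],[0.38,0.63,0.12],-1],[[-0.19,-0.42,0.16],[0.39,0.63,0.11],-1]]
[[[-0.19,-0.43,0.17],[0.41,0.61,0.11],-1],[[-0.19,-0.42,0.16],[0.42,0.6,0.1],-1],[[-0.19,-0.42,0.16],[0.44,0.6,0.09],-1],[[-0.2,-0.43,0.17],[0.46,0.58,0.09],-1],[[-0.19,-0.42,0.16],[0.46,0.58,0.07],-1]]
end [ 0.3619 -0.0218  0.4413]
```

Emit:
{"api": "step_arm", "payload": {"motion": [[[0.09, 0.41, -0.09], [-0.49, -0.47, -0.32], -1], [[0.1, 0.41, -0.08], [-0.48, -0.48, -0.34], -1], [[0.09, 0.41, -0.09], [-0.46, -0.48, -0.35], -1], [[0.1, 0.41, -0.08], [-0.43, -0.49, -0.37], -1], [[0.09, 0.41, -0.09], [-0.42, -0.5, -0.38], -1], [[0.1, 0.42, -0.09], [-0.39, -0.51, -0.4], -1], [[0.09, 0.41, -0.08], [-0.38, -0.52, -0.4], -1], [[0.1, 0.41, -0.09], [-0.35, -0.52, -0.42], -1], [[0.09, 0.41, -0.08], [-0.32, -0.53, -0.42], -1], [[0.1, 0.41, -0.09], [-0.31, -0.53, -0.43], -1], [[0.09, 0.41, -0.09], [-0.28, -0.55, -0.44], -1], [[0.1, 0.41, -0.08], [-0.26, -0.55, -0.45], -1], [[0.09, 0.41, -0.09], [-0.23, -0.55, -0.45], -1], [[0.1, 0.41, -0.08], [-0.21, -0.57, -0.46], -1], [[0, 0, 0], [0, 0, 0], -1], [[0, 0, 0], [0, 0, 0], -1]]}}

```text
clock: 5.48
ee_pos: [0.3837, 0.0961, 0.3815]
orientation: [0.971, -0.163, 0.172, 0.009]
wrist_force: [0.6, -1.1, -0.3]
gripper_width: 0.0919
grasp_force: 0.0
```

Run:
```python
from ik import *
c=get_obs()['joints'];print(c.round(2) if hasattr(c,'round') else c)
print('mid');follow(c,[((.36,-.02,.46),Ro.from_quat([.967,-.246,.065,.033])),((.4515,-.0465,.2),Rt(-.411,.26))])
print('direct');follow(c,[((.4515,-.0465,.25),Rt(-.411,.26)),((.4515,-.0465,.2),Rt(-.411,.26))])
plan([((.36,-.02,.46),Ro.from_quat([.967,-.246,.065,.033]))],-1,step=.024)
```

```text
[-0.19 -0.31 -0.25  2.11  0.16  1.06 -2.4 ]
mid
[-0.1  -0.21  0.01  1.86  0.1   1.38 -2.17] err 0.0
[-0.07  0.12  0.06  2.22  0.16  0.57 -2.12] err 0.0
direct
[-0.04  0.04  0.03  2.16  0.15  0.71 -2.09] err 0.0
[-0.05  0.12  0.03  2.22  0.17  0.57 -2.12] err 0.0
from [0.3837 0.0961 0.3815] [ 0.971 -0.163  0.172  0.009]
[[[-0.17,-0.32,0.24],[0.21,0.65,-0.3],-1],[[-0.18,-0.32,0.24],[0.22,0.64,-0.3],-1],[[-0.17,-0.32,0.25],[0.22,0.65,-0.3],-1],[[-0.18,-0.32,0.24],[0.23,0.64,-0.29],-1],[[-0.17,-0.32,0.24],[0.24,0.65,-0.28],-1],[[-0.18,-0.32,0.24],[0.25,0.64,-0.28],-1]]
end [ 0.3622 -0.0218  0.4411]
```

Run:
```python
from plan import *
plan([((.4515,-.0465,.22),Rt(-.411,.26))],-1,step=.024)
```

```text
from [0.3837 0.0961 0.3815] [ 0.971 -0.163  0.172  0.009]
[[[-0.05,-0.07,0.06],[0.15,0.37,0.62],-1],[[-0.06,-0.07,0.06],[0.15,0.36,0.62],-1],[[-0.05,-0.08,0.06],[0.16,0.35,0.62],-1],[[-0.05,-0.07,0.06],[0.17,0.35,0.62],-1],[[-0.06,-0.07,0.06],[0.18,0.35,0.62],-1],[[-0.05,-0.07,0.06],[0.18,0.34,0.62],-1],[[-0.05,-0.07,0.06],[0.19,0.34,0.62],-1],[[-0.06,-0.07,0.06],[0.2,0.34,0.62],-1],[[-0.05,-0.08,0.06],[0.2,0.32,0.63],-1],[[-0.05,-0.07,0.06],[0.21,0.33,0.62],-1],[[-0.06,-0.07,0.06],[0.22,0.32,0.62],-1]]
end [ 0.456  -0.0486  0.2017]
```

Emit:
{"api": "step_arm", "payload": {"motion": [[[-0.05, -0.07, 0.06], [0.15, 0.37, 0.62], -1], [[-0.06, -0.07, 0.06], [0.15, 0.36, 0.62], -1], [[-0.05, -0.08, 0.06], [0.16, 0.35, 0.62], -1], [[-0.05, -0.07, 0.06], [0.17, 0.35, 0.62], -1], [[-0.06, -0.07, 0.06], [0.18, 0.35, 0.62], -1], [[-0.05, -0.07, 0.06], [0.18, 0.34, 0.62], -1], [[-0.05, -0.07, 0.06], [0.19, 0.34, 0.62], -1], [[-0.06, -0.07, 0.06], [0.2, 0.34, 0.62], -1], [[-0.05, -0.08, 0.06], [0.2, 0.32, 0.63], -1], [[-0.05, -0.07, 0.06], [0.21, 0.33, 0.62], -1], [[-0.06, -0.07, 0.06], [0.22, 0.32, 0.62], -1], [[0, 0, 0], [0, 0, 0], -1], [[0, 0, 0], [0, 0, 0], -1]]}}

```text
clock: 6.57
ee_pos: [0.4546, -0.0547, 0.2009]
orientation: [0.969, -0.209, 0.125, 0.028]
wrist_force: [0.1, 0.2, 1.4]
gripper_width: 0.0917
grasp_force: 0.0
```

Run:
```python
from plan import *
A=Rt(-.411,.26);o=get_obs()
print(np.round(o['joints'],2),(A.inv()*Ro.from_quat(o['orientation'])).as_rotvec())
plan([((.4515,-.0465,.115),A)],-1,step=.015)
snap('scene','s2.png')
```

```text
[-0.04  0.03  0.    2.24  0.19  0.64 -2.17] [-0.0048929  -0.0022308   0.01316583]
from [ 0.4546 -0.0547  0.2009] [ 0.969 -0.209  0.125  0.028]
[[[0.01,0.0,-0.02],[-0.13,-0.03,0.48],-1],[[0.0,0.01,-0.02],[-0.13,-0.03,0.48],-1],[[0.01,0.0,-0.01],[-0.14,-0.03,0.47],-1],[[0.01,0.0,-0.02],[-0.13,-0.03,0.48],-1],[[0.0,0.01,-0.02],[-0.13,-0.03,0.48],-1],[[0.01,0.0,-0.02],[-0.14,-0.03,0.48],-1],[[0.01,0.0,-0.02],[-0.13,-0.03,0.48],-1]]
end [ 0.456  -0.0485  0.0966]
```

View pics/s2.png

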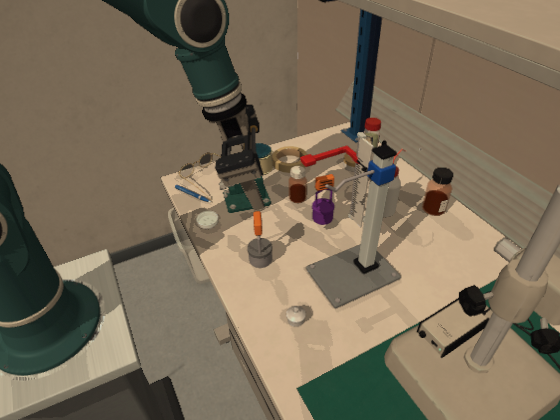

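The open fingers straddle the line of the orange grip at (258,225), and nothing else has been touched. Descending to grasp.

Emit:
{"api": "step_arm", "payload": {"motion": [[[0.01, 0.0, -0.02], [-0.13, -0.03, 0.48], -1], [[0.0, 0.01, -0.02], [-0.13, -0.03, 0.48], -1], [[0.01, 0.0, -0.01], [-0.14, -0.03, 0.47], -1], [[0.01, 0.0, -0.02], [-0.13, -0.03, 0.48], -1], [[0.0, 0.01, -0.02], [-0.13, -0.03, 0.48], -1], [[0.01, 0.0, -0.02], [-0.14, -0.03, 0.48], -1], [[0.01, 0.0, -0.02], [-0.13, -0.03, 0.48], -1], [[0, 0, 0], [0, 0, 0], -1], [[0, 0, 0], [0, 0, 0], -1]]}}

```text
clock: 7.37
ee_pos: [0.4573, -0.0454, 0.0981]
orientation: [0.971, -0.199, 0.128, 0.026]
wrist_force: [0.8, 0.0, 0.5]
gripper_width: 0.0919
grasp_force: 0.0
```

Run:
```python
from h import *
a=snap('scene','a.png');b=snap('top','b.png')
A=cv2.resize(cv2.imread('pics/a.png')[170:290,200:320],(400,400),interpolation=2)
B=cv2.resize(cv2.imread('pics/b.png')[190:310,220:340],(400,400),interpolation=2)
cv2.imwrite('pics/c1.png',np.hstack([A,B]))
```

```text
(no output)
```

View pics/c1.png

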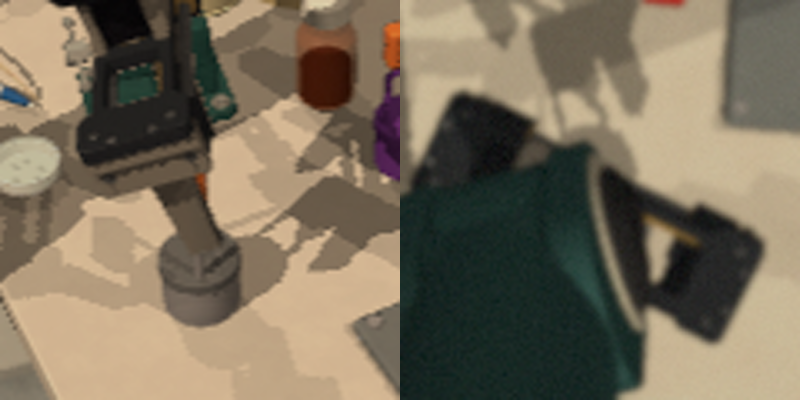

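The fingers are around the block in both views, about 3 mm off along the closing line. I'll correct that and close gently.

Emit:
{"api": "step_arm", "payload": {"motion": [[[0, 0, -0.05], [0, 0.11, 0], -1], [[0, 0, 0], [0, 0, 0], -0.6], [[0, 0, 0], [0, 0, 0], -0.4], [[0, 0, 0], [0, 0, 0], -0.2], [[0, 0, 0], [0, 0, 0], -0.1], [[0, 0, 0], [0, 0, 0], -0.05], [[0, 0, 0], [0, 0, 0], 0], [[0, 0, 0], [0, 0, 0], 0.05], [[0, 0, 0], [0, 0, 0], 0.1], [[0, 0, 0], [0, 0, 0], 0.3], [[0, 0, 0], [0, 0, 0], 1], [[0, 0, 0], [0, 0, 0], 1], [[0, 0, 0], [0, 0, 0], 1]], "force": 30}}

```text
clock: 8.55
ee_pos: [0.4563, -0.0481, 0.0977]
orientation: [0.972, -0.196, 0.129, 0.026]
wrist_force: [0.8, 1.1, -1.9]
gripper_width: 0.0435
grasp_force: 30.0
```

Emit:
{"api": "step_arm", "payload": {"motion": [[[0, 0, 0], [0, 0, 0], 1], [[0, 0, 0], [-0.06, 0, -0.24], 1], [[0, 0, 0], [0.06, 0, -0.24], 1], [[0, 0, 0], [0.06, 0, -0.24], 1], [[0, 0, 0], [0.06, 0, -0.24], 1], [[0, 0, 0], [0.06, 0, -0.24], 1], [[0, 0, 0], [0, 0, 0], 1], [[0, 0, 0], [0, 0, 0], 1], [[0, 0, 0], [0, 0, 0], 1], [[0, 0, 0], [0, 0, 0], 1]]}}

```text
clock: 9.38
ee_pos: [0.4518, -0.0468, 0.1334]
orientation: [0.972, -0.196, 0.128, 0.026]
wrist_force: [-0.5, 0.8, -8.4]
gripper_width: 0.0438
grasp_force: 30.0
```

Run:
```python
from plan import *
for i in range(3):
    camera('top');o=get_obs();print(o['wrist_force'],o['ft_torque'])
A=Rt(-.411,.26)
print(np.round(o['joints'],2),(A.inv()*Ro.from_quat(o['orientation'])).as_rotvec(),o['ee_pos']-.019*Ro.from_quat(o['orientation']).apply([0,0,1]))
```

```text
[-0.05551775 -0.11364327 -7.44852098] [ 0.29753441  0.61805229 -0.01145338]
[ 0.0358106  -0.35258093 -8.12331279] [ 0.29679143  0.62312105 -0.00907325]
[ 0.28162202 -0.5198725  -9.22734711] [0.26278768 0.63834961 0.01051453]
[-0.05  0.15  0.    2.32  0.26  0.45 -2.25] [ 0.00268025  0.00194543 -0.01225837] [ 0.44743051 -0.04483693  0.15176011]
```

It lifts cleanly at about 8.3 N, so I expect a dip of about 103 mm. I'll carry it to just in front of the hook.

Run:
```python
from plan import *
from ik import follow
H=Rt(-.007,.26)
w=[((.43,-.06,.303),Rt(-.35,.26)),((.472,-.1775,.303),H)]
follow(get_obs()['joints'],w+[((.542,-.1777,.303),H),((.542,-.1777,.175),H)])
plan(w,1,step=.018)
```

```text
[ 0.02 -0.06  0.01  2.12  0.09  0.84 -1.93] err 0.0
[ 0.2   0.07  0.2   1.99 -0.16  0.85 -1.08] err 0.0
[ 0.17  0.18  0.18  1.87 -0.17  0.86 -1.13] err 0.0
[ 0.21  0.33  0.14  2.02 -0.27  0.57 -1.02] err 0.0
from [ 0.452  -0.0468  0.1334] [ 0.972 -0.196  0.128  0.026]
[[[0.01,0.0,-0.05],[0.11,0.08,-0.55],1],[[0.02,0.0,-0.05],[0.11,0.07,-0.55],1],[[0.01,-0.01,-0.05],[0.1,0.08,-0.55],1],[[0.02,0.0,-0.05],[0.11,0.07,-0.55],1],[[0.01,0.0,-0.05],[0.11,0.08,-0.56],1],[[0.01,0.0,-0.05],[0.1,0.07,-0.55],1],[[0.02,0.0,-0.05],[0.11,0.08,-0.55],1],[[0.01,-0.01,-0.05],[0.1,0.07,-0.55],1],[[0.01,0.0,-0.05],[0.11,0.08,-0.55],1],[[0.12,0.0,-0.45],[0.37,0.45,0.1],1],[[0.12,0.0,-0.45],[0.34,0.47,0.09],1],[[0.12,0.0,-0.45],[0.32,0.48,0.08],1],[[0.12,0.0,-0.46],[0.3,0.5,0.08],1],[[0.12,0.0,-0.45],[0.27,0.51,0.08],1],[[0.13,0.0,-0.45],[0.25,0.53,0.06],1],[[0.12,0.0,-0.45],[0.22,0.54,0.06],1]]
end [ 0.4767 -0.1776  0.2847]
```

Emit:
{"api": "step_arm", "payload": {"motion": [[[0.01, 0.0, -0.05], [0.11, 0.08, -0.55], 1], [[0.02, 0.0, -0.05], [0.11, 0.07, -0.55], 1], [[0.01, -0.01, -0.05], [0.1, 0.08, -0.55], 1], [[0.02, 0.0, -0.05], [0.11, 0.07, -0.55], 1], [[0.01, 0.0, -0.05], [0.11, 0.08, -0.56], 1], [[0.01, 0.0, -0.05], [0.1, 0.07, -0.55], 1], [[0.02, 0.0, -0.05], [0.11, 0.08, -0.55], 1], [[0.01, -0.01, -0.05], [0.1, 0.07, -0.55], 1], [[0.01, 0.0, -0.05], [0.11, 0.08, -0.55], 1], [[0.12, 0.0, -0.45], [0.37, 0.45, 0.1], 1], [[0.12, 0.0, -0.45], [0.34, 0.47, 0.09], 1], [[0.12, 0.0, -0.45], [0.32, 0.48, 0.08], 1], [[0.12, 0.0, -0.46], [0.3, 0.5, 0.08], 1], [[0.12, 0.0, -0.45], [0.27, 0.51, 0.08], 1], [[0.13, 0.0, -0.45], [0.25, 0.53, 0.06], 1], [[0.12, 0.0, -0.45], [0.22, 0.54, 0.06], 1], [[0, 0, 0], [0, 0, 0], 1], [[0, 0, 0], [0, 0, 0], 1], [[0, 0, 0], [0, 0, 0], 1], [[0, 0, 0], [0, 0, 0], 1]]}}

```text
clock: 11.2
ee_pos: [0.4764, -0.1765, 0.2845]
orientation: [0.992, -0.003, 0.129, -0.0]
wrist_force: [0.6, 0.1, -8.6]
gripper_width: 0.0437
grasp_force: 30.0
```

Run:
```python
from plan import *
o=get_obs();H=Rt(-.007,.26)
R=Ro.from_quat(o['orientation']);G=o['ee_pos']-.019*R.apply([0,0,1])
print(G.round(4),(H.inv()*R).as_rotvec().round(3),o['wrist_force'],np.round(o['joints'],2))
a=snap('scene','a2.png');b=snap('top','b2.png')
for n,X in (('scene',G-[0,0,.026]),('scene',(.542,-.1777,.255)),('top',G-[0,0,.026])): print(n,proj(n,X).round(1))
A=cv2.resize(cv2.imread('pics/a2.png')[130:280,260:410],(600,600),interpolation=2)
cv2.imwrite('pics/c2.png',A)
```

```text
[ 0.4715 -0.1765  0.3028] [ 0.001 -0.001 -0.001] [ 0.57373414  0.10146897 -8.59338049] [ 0.09  0.01  0.26  2.05 -0.12  0.84 -1.16]
scene [297.8 191.1]
scene [334.5 189.2]
top [360.4 230.6]
```

View pics/c2.png

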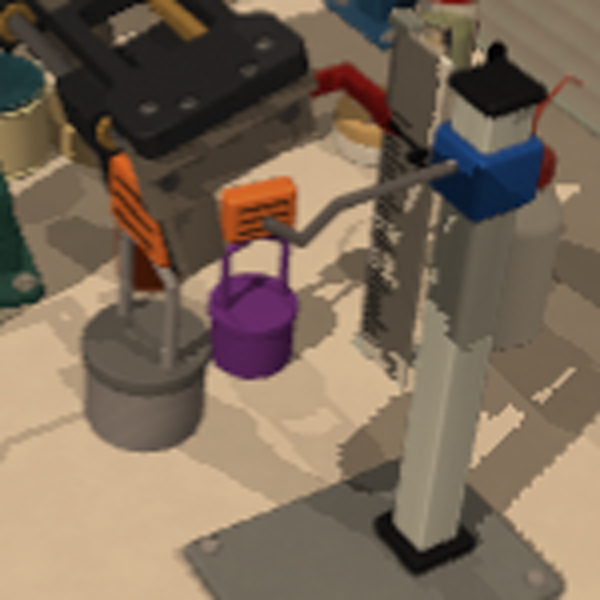

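Run:
```python
from h import *
G=np.array([.4715,-.1765,.3028]);O=G-[0,0,.116]
def c(X): return ((proj('scene',X)-[260,130])*4+1.6).round(0)
print('post+y',c(O+[0,.019,.07]),c(O+[0,.019,.042]),'post-y',c(O+[0,-.019,.07]),c(O+[0,-.019,.042]))
t=np.linspace(0,6.28,60)
for z in(0,.036,.042):
    e=np.array([c(O+[.0275*np.cos(a),.0275*np.sin(a),z]) for a in t]);print(z,e.min(0),e.max(0))
print('block', [c(O+[x,y,z]).tolist() for x in(-.008,.008) for y in(-.022,.022) for z in(.094,.126)])
print('hook tip',c((.525,-.1776,.267)),'saddle mid',c((.542,-.1777,.252)),'arm bend',c((.559,-.1777,.265)))
```

```text
post+y [130. 259.] [130. 311.] post-y [176. 312.] [175. 364.]
0 [ 88. 367.] [215. 455.]
0.036 [ 86. 305.] [218. 393.]
0.042 [ 86. 295.] [218. 382.]
block [[163.0, 275.0], [164.0, 209.0], [109.0, 215.0], [108.0, 150.0], [198.0, 263.0], [200.0, 196.0], [143.0, 203.0], [143.0, 138.0]]
hook tip [267. 227.] saddle mid [299. 244.] arm bend [335. 207.]
```

The canister hangs straight just in front of the hook: eye at about (146,244) in the crop, hook tip at (268,222), V at (305,243). The hook therefore sits about 3 mm further in x relative to the canister than computed. I'll rise 3 mm and then advance 73 mm.

Emit:
{"api": "step_arm", "payload": {"motion": [[[0, 0, 0], [0.03, 0.02, -0.1], 1], [[0, 0, 0], [0.29, 0, 0.08], 1], [[0, 0, 0], [0.29, 0, 0.08], 1], [[0, 0, 0], [0.29, 0, 0.08], 1], [[0, 0, 0], [0.29, 0, 0.08], 1], [[0, 0, 0], [0.29, 0, 0.08], 1], [[0, 0, 0], [0.29, 0, 0.08], 1], [[0, 0, 0], [0.29, 0, 0.08], 1], [[0, 0, 0], [0.29, 0, 0.07], 1], [[0, 0, 0], [0, 0, 0], 1], [[0, 0, 0], [0, 0, 0], 1], [[0, 0, 0], [0, 0, 0], 1]]}}

```text
clock: 12.3
ee_pos: [0.5485, -0.1788, 0.2875]
orientation: [0.992, -0.004, 0.129, 0.0]
wrist_force: [1.0, 1.2, -8.6]
gripper_width: 0.0438
grasp_force: 30.0
```

Run:
```python
from plan import *
o=get_obs();H=Rt(-.007,.26)
R=Ro.from_quat(o['orientation']);G=o['ee_pos']-.019*R.apply([0,0,1])
print(G.round(4),(H.inv()*R).as_rotvec().round(3),o['wrist_force'],np.round(o['joints'],2))
a=snap('scene','a3.png')
A=cv2.resize(cv2.imread('pics/a3.png')[130:280,260:410],(600,600),interpolation=2)
cv2.imwrite('pics/c3.png',A)
```

```text
[ 0.5437 -0.1788  0.3059] [ 0.001 -0.001  0.   ] [ 0.95975228  1.20802024 -8.62102747] [ 0.07  0.14  0.25  1.91 -0.15  0.85 -1.18]
```

View pics/c3.png

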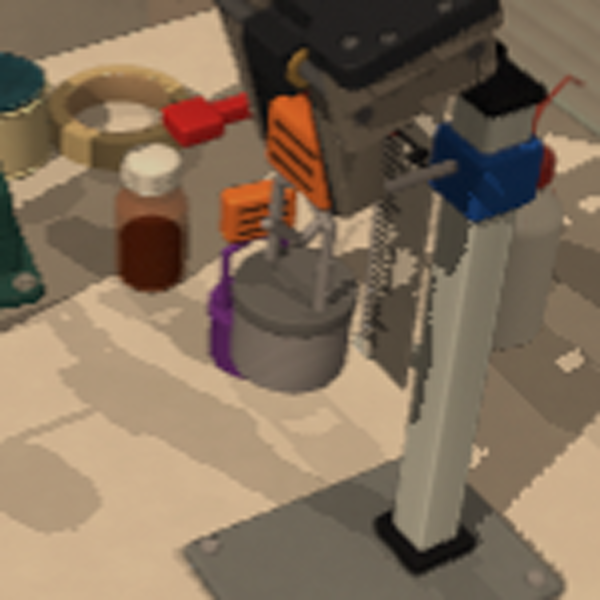

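The hook runs through the eye, visible between the posts at about (270-325, 215-245), and the carriage is undisturbed. Lowering slowly.

Emit:
{"api": "step_arm", "payload": {"motion": [[[0, 0, 0], [0.01, 0, 0.08], 1], [[0, 0, 0], [-0.02, 0, 0.08], 1], [[0, 0, 0], [-0.02, 0, 0.08], 1], [[0, 0, 0], [-0.02, 0, 0.08], 1], [[0, 0, 0], [-0.02, 0, 0.08], 1], [[0, 0, 0], [-0.02, 0, 0.08], 1], [[0, 0, 0], [-0.02, 0, 0.08], 1], [[0, 0, 0], [-0.01, 0, 0.05], 1], [[0, 0, 0], [-0.01, 0, 0.05], 1], [[0, 0, 0], [-0.01, 0, 0.05], 1], [[0, 0, 0], [-0.01, 0, 0.05], 1], [[0, 0, 0], [-0.01, 0, 0.05], 1], [[0, 0, 0], [-0.02, 0, 0.06], 1], [[0, 0, 0], [-0.02, 0, 0.07], 1], [[0, 0, 0], [-0.02, 0, 0.08], 1], [[0, 0, 0], [-0.02, 0, 0.08], 1], [[0, 0, 0], [-0.02, 0, 0.08], 1], [[0, 0, 0], [-0.02, 0, 0.08], 1]]}}

```text
clock: 13.85
ee_pos: [0.5507, -0.1787, 0.249]
orientation: [0.992, -0.004, 0.13, 0.0]
wrist_force: [0.7, -0.3, -6.5]
gripper_width: 0.0436
grasp_force: 30.0
```

```bash
cat > st.py <<'E'
from plan import *
H=Rt(-.007,.26);f=[]
for i in range(4):
    camera('top');o=get_obs();f.append(o['wrist_force'])
R=Ro.from_quat(o['orientation']);G=o['ee_pos']-.019*R.apply([0,0,1])
print(o['clock'],G.round(4),(H.inv()*R).as_rotvec().round(3),np.mean(f,0).round(2),o['ft_torque'],'exp dip if hung',.255-(G[2]-.026))
E
python3 st.py
```

```text
14.05 [ 0.5456 -0.1786  0.2674] [0.001 0.    0.   ] [-1.25  0.49 -6.58] [ 0.16019609  0.94780221 -0.05541786] exp dip if hung 0.013594525403612417
```

Emit:
{"api": "step_arm", "payload": {"motion": [[[0, 0, 0], [-0.04, 0, 0.07], 1], [[0, 0, 0], [-0.04, 0, 0.07], 1], [[0, 0, 0], [-0.04, 0, 0.08], 1], [[0, 0, 0], [-0.02, 0, 0.08], 1], [[0, 0, 0], [-0.02, 0, 0.08], 1], [[0, 0, 0], [-0.02, 0, 0.08], 1], [[0, 0, 0], [-0.02, 0, 0.08], 1], [[0, 0, 0], [-0.02, 0, 0.08], 1], [[0, 0, 0], [-0.02, 0, 0.08], 1], [[0, 0, 0], [-0.02, 0, 0.08], 1], [[0, 0, 0], [-0.02, 0, 0.08], 1], [[0, 0, 0], [-0.02, 0, 0.08], 1], [[0, 0, 0], [-0.02, 0, 0.08], 1], [[0, 0, 0], [-0.02, 0, 0.08], 1], [[0, 0, 0], [-0.02, 0, 0.08], 1], [[0, 0, 0], [-0.02, 0, 0.08], 1]]}}

```text
clock: 15.38
ee_pos: [0.5497, -0.1787, 0.2097]
orientation: [0.991, -0.004, 0.13, 0.0]
wrist_force: [3.2, 1.3, -2.0]
gripper_width: 0.0436
grasp_force: 30.0
```

```bash
python3 st.py
```

```text
15.5833 [ 0.5448 -0.1787  0.2282] [0.    0.001 0.   ] [ 3.86  0.87 -3.33] [ 0.20177109 -0.41358128  0.06318574] exp dip if hung 0.0527723911079597
```

Emit:
{"api": "step_arm", "payload": {"motion": [[[0, 0, 0], [0.0, 0, 0.08], 1], [[0, 0, 0], [-0.01, 0, 0.07], 1], [[0, 0, 0], [-0.02, 0, 0.07], 1], [[0, 0, 0], [-0.02, 0, 0.07], 1], [[0, 0, 0], [-0.02, 0, 0.07], 1], [[0, 0, 0], [-0.02, 0, 0.07], 1], [[0, 0, 0], [-0.02, 0, 0.07], 1], [[0, 0, 0], [-0.02, 0, 0.07], 1], [[0, 0, 0], [-0.01, 0, 0.05], 1], [[0, 0, 0], [0, 0, 0], 1], [[0, 0, 0], [0, 0, 0], 1]]}}

```text
clock: 16.5
ee_pos: [0.5499, -0.1787, 0.1905]
orientation: [0.992, -0.004, 0.13, 0.0]
wrist_force: [-0.4, 0.4, -2.3]
gripper_width: 0.0437
grasp_force: 30.0
```

```bash
python3 st.py; python3 -c "
from h import *
a=snap('scene','a4.png');b=snap('top','b4.png')
A=cv2.resize(cv2.imread('pics/a4.png')[130:250,285:405],(400,400),interpolation=2)
B=cv2.resize(cv2.imread('pics/b4.png')[110:230,270:390],(400,400),interpolation=2)
cv2.imwrite('pics/c4.png',np.hstack([A,B]))"
```

```text
16.7 [ 0.545  -0.1786  0.209 ] [0.001 0.    0.   ] [-0.38  0.16 -1.95] [ 0.15954297  0.61779169 -0.00769986] exp dip if hung 0.07199836069156912
```

View pics/c4.png

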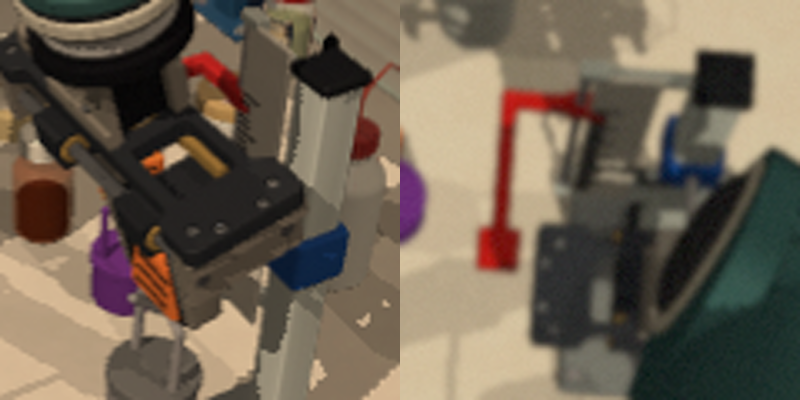

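The carriage is descending with the canister and the red pad is untouched: pad edge at 520, gripper block at 533 in the top crop. Fx is near zero and about 2 N of load remains.

Emit:
{"api": "step_arm", "payload": {"motion": [[[0, 0, 0], [-0.02, 0, 0.07], 1], [[0, 0, 0], [-0.02, 0, 0.07], 1], [[0, 0, 0], [-0.01, 0, 0.06], 1], [[0, 0, 0], [-0.02, 0, 0.06], 1], [[0, 0, 0], [-0.01, 0, 0.05], 1], [[0, 0, 0], [-0.01, 0, 0.05], 1], [[0, 0, 0], [-0.02, 0, 0.05], 1], [[0, 0, 0], [-0.01, 0, 0.05], 1], [[0, 0, 0], [-0.01, 0, 0.05], 1], [[0, 0, 0], [0, 0, 0], 1], [[0, 0, 0], [0, 0, 0], 1]]}}

```text
clock: 17.72
ee_pos: [0.5501, -0.1787, 0.1747]
orientation: [0.992, -0.004, 0.13, 0.0]
wrist_force: [-4.0, 1.2, 0.0]
gripper_width: 0.0439
grasp_force: 30.0
```

```bash
sed -i 's/range(4)/range(10)/' st.py; python3 st.py
```

```text
18.2167 [ 0.5452 -0.1786  0.1931] [0.001 0.    0.   ] [-3.81  0.41 -0.77] [ 0.11631075  1.27814287 -0.0039458 ] exp dip if hung 0.08785114948540731
```

Emit:
{"api": "step_arm", "payload": {"motion": [[[0, 0, 0], [-0.02, 0, 0.05], 1], [[0, 0, 0], [-0.02, 0, 0.05], 1], [[0, 0, 0], [-0.01, 0, 0.05], 1], [[0, 0, 0], [-0.02, 0, 0.05], 1], [[0, 0, 0], [-0.01, 0, 0.03], 1], [[0, 0, 0], [-0.01, 0, 0.03], 1], [[0, 0, 0], [0, 0, 0], 1], [[0, 0, 0], [0, 0, 0], 1], [[0, 0, 0], [0, 0, 0], 1]]}}

```text
clock: 18.97
ee_pos: [0.55, -0.1787, 0.1669]
orientation: [0.991, -0.004, 0.13, 0.0]
wrist_force: [-2.4, 0.6, -0.4]
gripper_width: 0.0438
grasp_force: 30.0
```

```bash
python3 st.py
python3 - <<'E'
from h import *
a=camera('scene');b=camera('top')
# red marker location
for n,im in(('scene',a),('top',b)):
    m=(im[...,0]>90)&(im[...,1]<40)&(im[...,2]<40);print(n,m.sum(),np.argwhere(m).mean(0).round(1) if m.any() else 0)
E
```

```text
19.4667 [ 0.5451 -0.1786  0.1852] [0.    0.001 0.   ] [-1.69  0.76 -0.08] [0.24130406 0.58966964 0.09819442] exp dip if hung 0.09582712834190701
scene 266 [136.8 369.2]
top 595 [ 99.1 255. ]
```

```bash
cat > dip.py <<'E'
from h import *
from scipy.optimize import brentq
def low(im):
    im=im.astype(int);m=(im[...,2]>im[...,0]*1.8)&(im[...,2]>im[...,1]*1.3)&(im[...,2]>60);m[:,:355]=0;m[:,410:]=0;m[:140]=0
    m=cv2.medianBlur(m.astype(np.uint8),3);p=np.argwhere(m);k=p[p[:,0]>=p[:,0].max()-1];return k.mean(0)[::-1],m.sum(),p[:,1].min(),p[:,1].max()
XY=(.637-.02,-.178-.02)
def z(v): return brentq(lambda h:proj('scene',(*XY,h))[1]-v,0,.4)
def dip(im):
    a=low(cv2.imread('pics/s0.png')[...,::-1]);b=low(im);return a,b,z(a[0][1])-z(b[0][1])
E
python3 - <<'E'
from dip import *
im=snap('scene','a5.png');print(dip(im))
print(proj('scene',(.617,-.198,.25)),proj('scene',(.617,-.198,.15)))
E
python3 st.py
```

```text
((array([379.16666667, 183.33333333]), np.uint64(388), np.int64(368), np.int64(395)), (array([373.85714286, 224.28571429]), np.uint64(176), np.int64(372), np.int64(387)), 0.09591487973087318)
[377.22024398 184.80105478] [370.34803813 227.1204414 ]
20.1167 [ 0.5451 -0.1786  0.1851] [0.    0.001 0.   ] [-0.38  0.87 -0.  ] [0.29574316 0.3983253  0.0286122 ] exp dip if hung 0.09587169382771604
```

Emit:
{"api": "step_arm", "payload": {"motion": [[[0, 0, 0], [-0.01, 0, 0.04], 1], [[0, 0, 0], [-0.01, 0, 0.04], 1], [[0, 0, 0], [-0.01, 0, 0.03], 1], [[0, 0, 0], [0, 0, 0], 1], [[0, 0, 0], [0, 0, 0], 1], [[0, 0, 0], [0, 0, 0], 1], [[0, 0, 0], [0, 0, 0], 1]], "force": 3}}

```text
clock: 20.7
ee_pos: [0.5499, -0.1786, 0.1634]
orientation: [0.991, -0.004, 0.13, 0.0]
wrist_force: [-0.5, 0.9, 0.7]
gripper_width: 0.0436
grasp_force: 3.0
```

```bash
python3 st.py; python3 st.py;python3 - <<'E'
from dip import *
print(dip(camera('scene'))[2])
E
```

```text
21.2 [ 0.545  -0.1787  0.1817] [0.    0.001 0.   ] [0.71 0.67 0.31] [ 0.21020298 -0.00387384  0.06201707] exp dip if hung 0.09930739900616742
21.7 [ 0.5449 -0.1786  0.1816] [0.    0.001 0.   ] [ 1.24  0.72 -0.12] [ 0.2297836  -0.08091613  0.0566059 ] exp dip if hung 0.09939445758580404
0.09837436132554425
```

The force is now within about 0.2 N of zero. Releasing gradually with a small opening.

Emit:
{"api": "step_arm", "payload": {"motion": [[[0, 0, 0], [0, 0, 0], 0.06], [[0, 0, 0], [0, 0, 0], 0.04], [[0, 0, 0], [0, 0, 0], 0.03], [[0, 0, 0], [0, 0, 0], 0.02], [[0, 0, 0], [0, 0, 0], 0.01], [[0, 0, 0], [0, 0, 0], 0], [[0, 0, 0], [0, 0, 0], -0.03], [[0, 0, 0], [0, 0, 0], -0.06], [[0, 0, 0], [0, 0, 0], -0.1], [[0, 0, 0], [0, 0, 0], -0.14], [[0, 0, 0], [0, 0, 0], -0.17], [[0, 0, 0], [0, 0, 0], -0.17], [[0, 0, 0], [0, 0, 0], -0.17]]}}

```text
clock: 22.83
ee_pos: [0.5497, -0.1786, 0.1632]
orientation: [0.992, -0.004, 0.13, 0.0]
wrist_force: [-1.1, 0.4, 0.4]
gripper_width: 0.0536
grasp_force: 0.0
```

Run:
```python
from dip import *
for i in range(6):
    im=camera('scene');print(dip(im)[2])
o=get_obs();print(o['wrist_force'],o['gripper_width'])
b=snap('top','b6.png');cv2.imwrite('pics/a6.png',im[...,::-1])
A=cv2.resize(cv2.imread('pics/a6.png')[130:250,285:405],(400,400),interpolation=2)
B=cv2.resize(cv2.imread('pics/b6.png')[130:220,270:360],(400,400),interpolation=2)
cv2.imwrite('pics/c6.png',np.hstack([A,B]))
```

```text
0.0981614129398948
0.0981614129398948
0.0981614129398948
0.09824658318028928
0.09824658318028928
0.09824658318028928
[ 0.23091835 -0.16315559  0.03821914] 0.05384696239726903
```

View pics/c6.png

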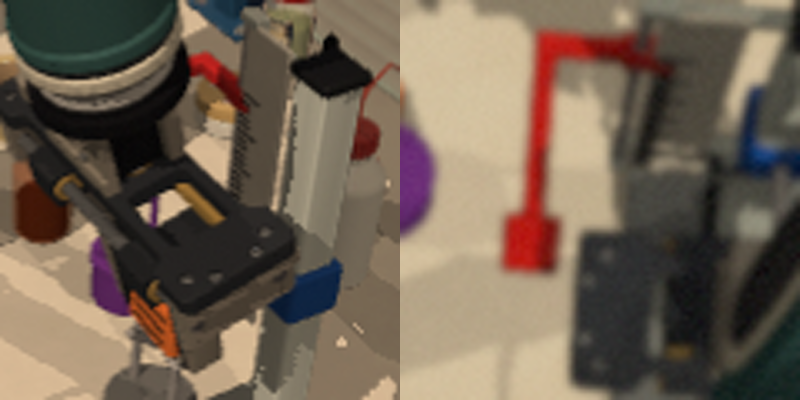

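The canister hangs free at a steady dip of about 98 mm, and the marker pad at (530,243) is clear of the gripper. Next I'll back out along the tool axis.

Emit:
{"api": "step_arm", "payload": {"motion": [[[0, 0, 0], [0, 0, -0.15], -0.17], [[0, 0, 0], [0, 0, -0.2], -0.17], [[0, 0, 0], [0, 0, -0.25], -0.17], [[0, 0, 0], [0, 0, -0.3], -0.17], [[0, 0, 0], [0, 0, -0.4], -0.17], [[0, 0, 0], [0, 0, -0.5], -0.17], [[0, 0, 0], [0, 0, -0.6], -0.17], [[0, 0, 0], [0, 0, -0.8], -0.17], [[0, 0, 0], [0, 0, -0.9], -0.17], [[0, 0, 0], [0, 0, -0.9], -0.17], [[0, 0, 0], [0, 0, -0.9], 0.5], [[0, 0, 0], [0, 0, -0.5], 1], [[0, 0, 0], [0, 0, 0], 1]]}}

```text
clock: 24.27
ee_pos: [0.5011, -0.1794, 0.3541]
orientation: [0.991, -0.004, 0.134, 0.001]
wrist_force: [0.0, 0.2, -0.4]
gripper_width: 0.0363
grasp_force: 0.0
```

Run:
```python
from dip import *
from plan import *
from ik import follow
im=snap('scene','a7.png');tp=snap('top','b7.png');print('dip',dip(im))
from m import S,T,W,b
print('ptr0',tri(S(474,110),T(382,113)),'line0',tri(S(470,104),T(325,103)))
print('bal frame y for scale', [W(b,(-.0,y,.25))[1] for y in(.02,.05)])
V=Rt(-.007,0)
o=get_obs();print(o['ee_pos'],np.round(o['joints'],2))
w=[((.50,-.1,.345),Rt(-.007,.1)),((.553,-.068,.33),V)]
q=follow(o['joints'],w+[((.553,-.068,.17),V)])
plan(w,1,step=.025)
```

```text
dip ((array([379.16666667, 183.33333333]), np.uint64(388), np.int64(368), np.int64(395)), (array([372.7, 225.3]), np.uint64(314), np.int64(362), np.int64(386)), 0.09850216682086313)
ptr0 (array([ 0.61824633, -0.1441971 ,  0.26645354]), np.float64(0.008065181344476301)) line0 (array([ 0.6304546 , -0.12121192,  0.25075367]), np.float64(0.0011908879311645177))
bal frame y for scale [np.float64(-0.15828667449264755), np.float64(-0.12828746687985051)]
[ 0.50006003 -0.17841037  0.34962669] [ 0.08 -0.01  0.25  1.92 -0.1   0.98 -1.2 ]
[-0.    0.12  0.19  1.82 -0.05  1.11 -1.37] err 0.0
[-0.05  0.26  0.16  1.69 -0.04  1.2  -1.45] err 0.0
[-0.04  0.41  0.15  1.87 -0.08  0.86 -1.42] err 0.0
from [ 0.5001 -0.1784  0.3496] [ 0.991 -0.004  0.131  0.   ]
[[[0.0,-0.39,0.0],[-0.04,-0.65,0.19],1],[[0.0,-0.39,0.0],[-0.03,-0.66,0.2],1],[[0.0,-0.38,0.0],[-0.03,-0.65,0.19],1],[[0.0,-0.39,0.0],[-0.02,-0.65,0.2],1],[[0.0,-0.32,0.0],[0.55,-0.36,0.22],1],[[0.0,-0.32,0.0],[0.55,-0.36,0.21],1],[[0.0,-0.32,0.0],[0.56,-0.36,0.18],1]]
end [ 0.5529 -0.0681  0.3111]
```

Emit:
{"api": "step_arm", "payload": {"motion": [[[0.0, -0.39, 0.0], [-0.04, -0.65, 0.19], 1], [[0.0, -0.39, 0.0], [-0.03, -0.66, 0.2], 1], [[0.0, -0.38, 0.0], [-0.03, -0.65, 0.19], 1], [[0.0, -0.39, 0.0], [-0.02, -0.65, 0.2], 1], [[0.0, -0.32, 0.0], [0.55, -0.36, 0.22], 1], [[0.0, -0.32, 0.0], [0.55, -0.36, 0.21], 1], [[0.0, -0.32, 0.0], [0.56, -0.36, 0.18], 1], [[0, 0, 0], [0, 0, 0], 1], [[0, 0, 0], [0, 0, 0], 1]]}}

```text
clock: 25.12
ee_pos: [0.5528, -0.0672, 0.3074]
orientation: [1.0, -0.003, -0.003, -0.0]
wrist_force: [0.3, -0.2, 0.3]
gripper_width: 0.0006
grasp_force: 0.0
```

Run:
```python
from dip import *
from plan import *
o=get_obs();print(o['ee_pos'],(Rt(-.007,0).inv()*Ro.from_quat(o['orientation'])).as_rotvec().round(3),o['gripper_width'])
# before-state pixel analysis from a7/s0: red & dark pixels near scale, scene camera
for f in('s0','a7'):
    im=cv2.imread(f'pics/{f}.png')[...,::-1].astype(int)
    print(f)
    for v in range(143,175) if f=='s0' else range(188,216):
        r=im[v,345:376];print(v,' '.join('R' if p[0]>2*p[1]+20 and p[0]>2*p[2]+15 else 'B' if p[2]>1.5*p[0]+10 else '%d'%(p.sum()//30) for p in r))
```

```text
[ 0.55275055 -0.06718005  0.30740233] [ 0.    -0.007 -0.002] 0.0005664419970983112
s0
143 16 16 16 16 16 16 16 16 16 16 15 15 13 10 13 13 13 13 13 13 13 13 15 17 17 16 9 7 8 8 7
144 16 16 16 16 16 16 16 16 16 16 16 16 13 10 12 13 13 13 13 13 13 13 13 14 16 18 15 9 8 8 7
145 13 12 13 16 16 16 16 17 17 17 17 17 13 10 12 13 13 13 13 13 13 13 13 13 14 15 18 16 9 8 7
146 7 R 7 11 15 16 16 17 17 17 17 17 12 10 13 13 13 13 13 13 13 13 13 13 13 14 15 14 11 8 7
147 R R R R 11 15 16 16 16 17 17 17 12 10 12 13 13 13 13 13 13 13 13 13 13 13 14 12 8 5 4
148 R R R R R 9 15 16 16 16 17 17 12 11 13 13 13 13 13 13 13 13 13 13 13 13 13 8 4 2 1
149 R R R R R R 9 13 16 16 16 15 11 11 13 13 13 13 13 13 13 13 13 13 13 13 11 4 2 1 1
150 R R R R R R R R 13 16 16 15 11 11 13 13 13 13 13 13 13 13 13 13 13 13 9 3 1 1 1
151 R R R R R R R R R 11 13 13 10 13 13 13 13 13 13 13 13 13 13 13 13 14 11 5 1 1 1
152 8 5 R R R R R R R R 9 10 10 12 13 13 13 13 13 13 13 13 13 13 13 14 10 10 6 2 1
153 14 10 4 R R R R R R R R 8 9 12 13 13 13 13 13 13 13 13 13 13 13 14 10 9 12 7 2
154 13 12 10 5 R R R R R R R 8 9 12 13 13 13 1
[... 3450 characters left out ...]
 11 9 7 9 12 9 3 5 12 13 13 9 B B B B B 10 12 12 12 13 13 14 12
208 17 17 17 17 17 13 8 7 7 7 12 13 8 2 5 9 13 9 B B B B B B 10 12 12 13 13 14 12
209 17 17 17 17 17 13 11 10 7 11 13 12 8 4 1 2 9 8 B B B B B B B 10 12 13 13 13 12
210 17 17 17 17 15 12 8 9 8 7 9 6 2 1 1 1 4 B B B B B B B B B 10 12 13 13 12
211 17 17 17 17 15 12 11 9 9 8 7 4 1 1 1 3 4 B B B B B B B B B B 10 13 13 11
212 17 17 17 17 16 12 8 10 9 12 10 5 4 2 1 4 5 B B B B B B B B B B B 10 10 9
213 17 17 17 15 12 9 9 7 9 13 14 13 13 9 3 2 3 B B B 7 8 B B B B B B B B B
214 17 17 17 16 14 12 8 9 9 12 14 14 14 14 9 2 2 6 12 12 13 11 8 B B B B B B B B
215 17 17 16 14 14 13 13 9 9 13 14 14 14 14 12 8 11 12 13 12 11 10 7 B B B B B B B B
```

Run:
```python
from h import *
def atx(n,u,v,x):
    o,d=ray(n,u,v);return (o+d*(x-o[0])/d[0]).round(4)
for x in(.60,.61,.62,.63):
    print(x,'line',[atx('scene',u,v,x)[1:] for u,v in((352.5,156),(355.5,160.5),(358,163))],'ptr s0',[atx('scene',u,v,x)[1:] for u,v in((357,160.5),(360,163.2),(363,166.2))],'a7',[atx('scene',u,v,x)[1:] for u,v in((352.5,202),(356,205.5),(358,208))])
for f in('t0','b7'):
    im=cv2.imread(f'pics/{f}.png')[...,::-1].astype(int);print(f)
    for v in range(138,158):
        r=im[v,322:362];print(v,' '.join('R' if p[0]>2*p[1]+20 and p[0]>2*p[2]+15 else 'B' if p[2]>1.5*p[0]+10 else '%d'%(p.sum()//30) for p in r))
```

```text
0.6 line [array([-0.1435,  0.2833]), array([-0.1531,  0.2795]), array([-0.1605,  0.2787])] ptr s0 [array([-0.1571,  0.2818]), array([-0.1659,  0.2814]), array([-0.1746,  0.2805])] a7 [array([-0.158 ,  0.1893]), array([-0.1692,  0.189 ]), array([-0.1757,  0.1877])]
0.61 line [array([-0.131 ,  0.2729]), array([-0.1408,  0.269 ]), array([-0.1485,  0.2682])] ptr s0 [array([-0.1449,  0.2714]), array([-0.154,  0.271]), array([-0.1629,  0.27  ])] a7 [array([-0.1459,  0.1764]), array([-0.1574,  0.1761]), array([-0.1641,  0.1748])]
0.62 line [array([-0.1185,  0.2625]), array([-0.1285,  0.2585]), array([-0.1364,  0.2576])] ptr s0 [array([-0.1328,  0.261 ]), array([-0.142 ,  0.2606]), array([-0.1512,  0.2596])] a7 [array([-0.1338,  0.1636]), array([-0.1455,  0.1633]), array([-0.1524,  0.162 ])]
0.63 line [array([-0.1059,  0.2521]), array([-0.1162,  0.248 ]), array([-0.1243,  0.2471])] ptr s0 [array([-0.1206,  0.2505]), array([-0.1301,  0.2501]), array([-0.1395,  0.2491])] a7 [array([-0.1216,  0.1507]), array([-0.1337,  0.1504]), array([-0.1407,  0.1491])]
t0
138 6 6 7 7 7 8 10 11 11 12 12 11 12
[... 3299 characters left out ...]
5 B 6 6 7 8 9 11 12 13 13 13 13
152 9 10 10 9 6 5 5 6 8 10 11 12 12 13 13 13 13 13 13 13 13 14 15 17 15 12 7 B 5 5 6 7 9 11 12 13 13 13 13 12
153 9 10 10 9 6 5 6 7 9 11 11 11 12 13 13 13 13 13 13 13 13 14 16 16 14 10 6 B 4 6 7 8 10 11 12 13 13 13 13 13
154 10 10 10 8 6 5 6 8 11 12 12 13 13 13 13 13 13 13 13 13 12 13 15 16 13 9 5 B 5 6 7 9 11 12 13 12 13 13 13 13
155 10 10 9 7 6 5 6 9 11 12 13 13 13 13 13 13 13 13 13 13 12 13 14 15 12 8 4 B 5 6 8 10 11 12 13 12 13 13 12 12
156 10 10 9 7 5 5 7 9 11 11 12 13 13 13 13 13 13 13 13 13 12 12 13 13 11 7 B B 5 7 8 11 12 12 13 12 13 13 13 12
157 10 10 9 7 5 5 7 10 11 12 12 13 13 13 13 13 13 13 13 13 12 12 12 11 9 6 B B 5 7 9 11 12 12 12 13 13 13 12 12
```

Run:
```python
from h import *
for s in((358,163),(357,162)):
  for t in((330,146),(331,146.3)): print('line',tri(s,t))
for s in((357,160.5),(357.5,161)):
  for t in((341.5,147.5),(340,147.5),(338,148),(336,147)): print('ptr',t,tri(s,t))
```

```text
line (array([ 0.63258387, -0.12065267,  0.24393883]), np.float64(0.0007503096058797245))
line (array([ 0.63141052, -0.12232449,  0.24539408]), np.float64(0.0003929124640030816))
line (array([ 0.63098767, -0.12019253,  0.24668023]), np.float64(0.00042158244063113183))
line (array([ 0.62982278, -0.12186047,  0.24812285]), np.float64(0.0007740358997909543))
ptr (341.5, 147.5) (array([ 0.61947   , -0.13812645,  0.26562357]), np.float64(0.0066271435921182))
ptr (340, 147.5) (array([ 0.62059805, -0.13588985,  0.26368827]), np.float64(0.00541000125753207))
ptr (338, 148) (array([ 0.62148645, -0.13308331,  0.26125536]), np.float64(0.002985231471170659))
ptr (336, 147) (array([ 0.62425032, -0.12968175,  0.25833823]), np.float64(0.002931287001219515))
ptr (341.5, 147.5) (array([ 0.62022478, -0.13837458,  0.26432492]), np.float64(0.006074009185321979))
ptr (340, 147.5) (array([ 0.62135683, -0.13613586,  0.2623827 ]), np.float64(0.0048525429061861865))
ptr (338, 148) (array([ 0.62224832, -0.13332705,  0.25994287]), np.float64(0.002421014133327347))
ptr (336, 147) (array([ 0.6250221 , -0.12992141,  0.2570118 ]), np.float64(0.0023630816776739885))
```

Run:
```python
from h import *
def atx(n,u,v,x):
    o,d=ray(n,u,v);return o+d*(x-o[0])/d[0]
for x in(.605,.61,.615,.62,.625,.63,.635):
    print(x,[(atx('scene',u,v,x).round(4)[1:],proj('top',atx('scene',u,v,x)).round(1)) for u,v in((352.3,202),(358,208))])
im=cv2.imread('pics/b7.png')[...,::-1].astype(int)
for v in range(146,182):
    r=im[v,322:362];print(v,' '.join('%2d'%(p.sum()//20) for p in r))
```

```text
0.605 [(array([-0.1514,  0.1824]), array([342.3, 171.2])), (array([-0.1699,  0.1813]), array([351.7, 172. ]))]
0.61 [(array([-0.1453,  0.176 ]), array([338.9, 169.5])), (array([-0.1641,  0.1748]), array([348.3, 170.3]))]
0.615 [(array([-0.1392,  0.1696]), array([335.6, 167.9])), (array([-0.1582,  0.1684]), array([345.1, 168.7]))]
0.62 [(array([-0.1331,  0.1631]), array([332.3, 166.2])), (array([-0.1524,  0.162 ]), array([341.9, 167.1]))]
0.625 [(array([-0.1271,  0.1567]), array([329.1, 164.7])), (array([-0.1465,  0.1555]), array([338.7, 165.5]))]
0.63 [(array([-0.121 ,  0.1503]), array([325.9, 163.1])), (array([-0.1407,  0.1491]), array([335.6, 163.9]))]
0.635 [(array([-0.1149,  0.1438]), array([322.8, 161.6])), (array([-0.1349,  0.1426]), array([332.5, 162.4]))]
146  8  8 10 10  8  6  5  6  9 12 16 18 19 20 20 20 20 20 20 18 15 12 14 19 24 26 27 27 27 25 21 16 12 11 12 13 14 14 15 15
147  8  9 12 11  9  6  6  6  8 12 15 18 19 19 20 20 20 20 20 18 15 13 15 21 25 26 26 26 26 24 19 14 11 11 12 15 17 18 18 18
148  9 11 12 12  9  7  7  7  9 13 15 16 18 18 19 20 20 20 19 18 15 14 17 22 25
[... 3437 characters left out ...]
 8  7  6  5  2  3  6  8 10 10 11 12 14 17 18 19 19 19 17 17 18 17 16 15 15 15 15
177  8  8  9  9  9  9  9  9  9  9  8  9  8  8  7  6  4  2  3  6  9 10 11 12 14 17 18 19 19 20 19 17 17 18 17 15 15 15 14 15
178  6  7  7  7  7  8  8  7  8  7  7  7  7  7  7  6  4  2  4  7  9 10 11 13 16 18 19 19 19 19 18 17 17 17 17 15 14 14 14 15
179  5  5  5  5  5  6  6  6  7  6  6  6  6  7  6  6  4  2  5  7 10 10 11 13 17 19 19 19 18 17 16 15 15 16 16 14 13 14 13 14
180  4  4  4  5  5  5  5  6  6  6  6  6  6  6  6  5  4  2  4  7 10 10 11 14 17 19 19 17 15 13 12 11 11 12 12 11 11 11 11 11
181  4  4  4  5  6  6  6  6  7  6  6  6  6  6  6  5  4  3  4  7  9  9 10 13 16 18 18 15 11  8  7  7  7  8  7  7  7  7  8  8
```

The line tip is at z≈0.246, consistent with the pad top at 0.252. The pointer is at about 0.157-0.163. I'll touch the pad, slide it most of the way down, then compare the two in the pictures.

Emit:
{"api": "step_arm", "payload": {"motion": [[[0, 0.07, 0.02], [0.02, 0.03, 0.4], 1], [[0, 0, 0], [0, 0, 0.4], 1], [[0, 0, 0], [0, 0, 0.4], 1], [[0, 0, 0], [0, 0, 0.3], 1], [[0, 0, 0], [0, 0, 0.1], 1], [[0, 0, 0], [0, 0, 0.1], 1], [[0, 0, 0], [0, 0, 0.1], 1], [[0, 0, 0], [0, 0, 0.1], 1], [[0, 0, 0], [0, 0, 0.1], 1], [[0, 0, 0], [0, 0, 0.1], 1], [[0, 0, 0], [0, 0, 0], 1], [[0, 0, 0], [0, 0, 0], 1]]}}

```text
clock: 26.12
ee_pos: [0.5539, -0.0689, 0.2471]
orientation: [1.0, -0.005, 0.003, -0.0]
wrist_force: [0.7, -0.4, 0.2]
gripper_width: 0.0002
grasp_force: 0.0
```

```bash
cat > mk.py <<'E'
from dip import *
f=[]
for i in range(4): im=camera('scene');o=get_obs();f.append(o['wrist_force'])
print(o['clock'],np.round(o['ee_pos'],4),np.mean(f,0).round(2),'dip',dip(im)[2])
# red arm pixels in scene (extent of arm/line)
j=im.astype(int);m=(j[...,0]>2*j[...,1]+20)&(j[...,0]>2*j[...,2]+15)&(j[...,0]>70);m[:,:300]=0;m[:,366:]=0;m[:140]=0;m[230:]=0
p=np.argwhere(m);print('red n',len(p),'rightmost',p[p[:,1]>=p[:,1].max()-1].tolist() if len(p) else 0)
E
python3 mk.py
```

```text
26.3167 [ 0.5539 -0.0689  0.2471] [-0.12 -0.13  0.01] dip 0.09850216682086313
red n 373 rightmost [[161, 357], [163, 357], [164, 358]]
```

Emit:
{"api": "step_arm", "payload": {"motion": [[[0, 0, 0], [0, 0, 0.1], 1], [[0, 0, 0], [0, 0, 0.1], 1], [[0, 0, 0], [0, 0, 0.1], 1], [[0, 0, 0], [0, 0, 0.1], 1], [[0, 0, 0], [0, 0, 0], 1]]}}

```text
clock: 26.73
ee_pos: [0.5539, -0.0689, 0.2344]
orientation: [1.0, -0.005, 0.002, -0.0]
wrist_force: [0.5, -0.1, 0.3]
gripper_width: 0.0005
grasp_force: 0.0
```

```bash
python3 mk.py
```

```text
26.9333 [ 0.5537 -0.0689  0.2348] [0.2  0.53 0.05] dip 0.09850216682086313
red n 369 rightmost [[167, 356], [168, 356], [169, 356], [169, 357]]
```

Emit:
{"api": "step_arm", "payload": {"motion": [[[0, 0, 0], [0, 0, 0.1], 1], [[0, 0, 0], [0, 0, 0.2], 1], [[0, 0, 0], [0, 0, 0.2], 1], [[0, 0, 0], [0, 0, 0.2], 1], [[0, 0, 0], [0, 0, 0.2], 1], [[0, 0, 0], [0, 0, 0.2], 1], [[0, 0, 0], [0, 0, 0.2], 1], [[0, 0, 0], [0, 0, 0.2], 1], [[0, 0, 0], [0, 0, 0.2], 1], [[0, 0, 0], [0, 0, 0.2], 1], [[0, 0, 0], [0, 0, 0.1], 1], [[0, 0, 0], [0, 0, 0], 1], [[0, 0, 0], [0, 0, 0], 1]]}}

```text
clock: 28.02
ee_pos: [0.5538, -0.0687, 0.1746]
orientation: [1.0, -0.005, 0.002, -0.0]
wrist_force: [-1.0, 0.4, 0.2]
gripper_width: 0.0005
grasp_force: 0.0
```

```bash
python3 mk.py
python3 - <<'E'
from h import *
im=snap('scene','a8.png').astype(int);tp=snap('top','b8.png').astype(int)
ch=lambda p:'RR' if p[0]>1.7*p[1]+12 and p[0]>1.7*p[2]+10 else 'BB' if p[2]>1.5*p[0]+10 else '%2d'%(p.sum()//20)
for v in range(186,216): print(v,' '.join(ch(p) for p in im[v,338:366]))
print('top')
for v in range(155,176): print(v,' '.join(ch(p) for p in tp[v,312:352]))
E
```

```text
28.2167 [ 0.5542 -0.0688  0.1752] [ 0.17 -0.13 -0.11] dip 0.09850216682086313
red n 364 rightmost [[189, 353], [192, 353], [193, 353], [194, 354], [195, 354]]
186 26 26 26 26 26 26 25 20 RR RR RR RR RR RR RR  7  9  6  5  8 10 10 18 20 20 20 20 21
187 26 26 26 26 26 26 26 25 19 RR RR RR RR RR RR  8  6  8  7  7  9 17 20 20 20 20 20 21
188 26 26 26 26 26 26 26 26 23 17 RR RR RR RR RR  7  7  5  6  9 10 17 20 20 20 20 20 20
189 26 26 26 26 26 26 26 23 22 24 20 RR RR RR RR RR  6  8  6  8 17 20 20 20 20 20 20 20
190 26 26 26 26 26 26 24 22 22 24 22 15 RR RR RR RR  6  4  8 10 18 20 20 20 20 20 20 19
191 26 26 26 26 26 26 24 22 24 25 25 18 RR RR RR RR  5  7  5 16 20 20 20 20 20 20 20 18
192 26 26 26 26 26 26 24 22 24 24 18 12 RR RR RR RR  5  5  7  8 17 20 20 20 20 20 20 17
193 26 26 26 26 26 26 24 18 14 14 13 12 12  9 RR RR RR  6 13 15 16 19 20 20 20 20 21 17
194 26 26 26 26 26 26 20 13 12 12 12 12 12 12  8 RR RR  6 17 20 20 20 20 20 20 20 21 16
195 26 26 26 26 26 21 15 12 12 12 12 12 12 12  9  5 RR RR 14 19 20 20 20 20 20 20 21 17
196 26 26 26 22 17 17 14 12 12 12 12 12 12 12 13 11  7  7 17 
[... 3606 characters left out ...]
 7  7  7  7  7  7  7  7  7  7  6  5  4  4  4  4  5  5  5  5  5  5  5  5  5  5  5
171  7  8  7  7  7  7  7  7  7  7  7  7  7  7  7  8  7  7  7  7  7  7  7  7  6  4  4  4  4  5  4  5  5  5  5  5  5  6  5  5
172  7  7  7  7  7  7  7  7  7  7  7  7  7  7  7  7  7  7  7  7  7  7  7  7  7  6  5  4  4  5  5  5  5  5  5  5  5  5  5  5
173  7  7  7  7  7  7  7  7  7  7  7  7  7  7  7  7  7  7  8  6  7  8  8  8  8  7  5  4  4  5  5  5  5  5  5  5  5  5  5  5
174  7  7  7  7  7  7  7  7  7  7  7  7  7  7  7  7  7  7  7  7  7  7  8  9  8  7  6  4  4  5  5  5  5  5  5  6  5  6  5  5
175  7  7  7  7  7  7  7  7  7  7  7  7  7  7  7  7  7  7  7  7  6  7  8  8  8  7  5  4  4  5  5  5  5  5  5  5  5  5  5  5
```

Run:
```python
from h import *
def atx(n,u,v,x):
    o,d=ray(n,u,v);return (o+d*(x-o[0])/d[0]).round(4)
for uv in((355,195.5),(354.5,195)): print('line@z',atz('scene',*uv,.1692).round(4),[proj('top',atz('scene',*uv,.1692)).round(1)])
for uv in((353.5,193.7),(351,190)): print('line pts',[atx('scene',*uv,x) for x in(.615,.62,.625)])
for uv in((352.4,201.6),(354,204),(356,206),(358,208.1)): print('ptr',[atx('scene',*uv,x) for x in(.615,.62,.625)])
# calibration check: carriage/hook known points? scale bias via base corner & pad
print(proj('scene',(.5537,-.0688,.1752)))
```

```text
line@z [ 0.6317 -0.1249  0.1692] [array([328.7, 159.4])]
line@z [ 0.6317 -0.1231  0.1692] [array([327.8, 159.4])]
line pts [array([ 0.615 , -0.1399,  0.1906]), array([ 0.62  , -0.1338,  0.1845]), array([ 0.625 , -0.1278,  0.1783])]
line pts [array([ 0.615 , -0.1312,  0.1937]), array([ 0.62  , -0.125 ,  0.1875]), array([ 0.625 , -0.1188,  0.1814])]
ptr [array([ 0.615 , -0.1394,  0.1707]), array([ 0.62  , -0.1333,  0.1643]), array([ 0.625 , -0.1272,  0.1579])]
ptr [array([ 0.615 , -0.145 ,  0.1687]), array([ 0.62  , -0.139 ,  0.1623]), array([ 0.625 , -0.133 ,  0.1559])]
ptr [array([ 0.615 , -0.1517,  0.1686]), array([ 0.62  , -0.1457,  0.1621]), array([ 0.625 , -0.1398,  0.1557])]
ptr [array([ 0.615 , -0.1583,  0.1682]), array([ 0.62  , -0.1524,  0.1617]), array([ 0.625 , -0.1466,  0.1553])]
[306.80672053 189.64466704]
```

Pointer and line turn out to lie in the same plane (x≈0.631). About 20 mm is left to slide, so I'll do 17 mm and compare again.

Emit:
{"api": "step_arm", "payload": {"motion": [[[0, 0, 0], [0, 0, 0.1], 1], [[0, 0, 0], [0, 0, 0.1], 1], [[0, 0, 0], [0, 0, 0.1], 1], [[0, 0, 0], [0, 0, 0.1], 1], [[0, 0, 0], [0, 0, 0.1], 1], [[0, 0, 0], [0, 0, 0.07], 1], [[0, 0, 0], [0, 0, 0], 1], [[0, 0, 0], [0, 0, 0], 1]]}}

```text
clock: 28.98
ee_pos: [0.5538, -0.0688, 0.1575]
orientation: [1.0, -0.005, 0.002, -0.0]
wrist_force: [-0.3, -0.4, 0.3]
gripper_width: 0.0009
grasp_force: 0.0
```

```bash
cat > loc.py <<'E'
from h import *
im=camera('scene').astype(int)
ch=lambda p:'RR' if p[0]>1.7*p[1]+12 and p[0]>1.7*p[2]+10 else 'BB' if p[2]>1.5*p[0]+10 else '%2d'%(p.sum()//20)
for v in range(194,212): print(v,' '.join(ch(p) for p in im[v,344:364]),'   ',' '.join('%3d'%(p[0]-(p[1]+p[2])//2) for p in im[v,346:358]))
E
python3 mk.py; python3 loc.py
```

```text
29.1833 [ 0.554  -0.0688  0.1578] [-0.26  0.32 -0.28] dip 0.09850216682086313
red n 347 rightmost [[200, 353], [201, 354]]
194 20 13 11 RR RR RR RR RR  7  8  6  5  9 10 10 18 20 20 20 20      43  89  99  81  72  86  43  11  10   9  15  15
195 15 12 12 10 RR RR RR RR RR  5  7  6  7  9 17 20 20 20 20 20      24  42  90 113  90  75  63  32  10  10  12  16
196 14 13 12 12 RR RR RR RR RR  9  6  6  9 10 17 20 20 20 20 20      23  24  62 106  87  67  64  28  11  10  15  17
197 16 14 12 12 11 RR RR RR RR RR  8  6  8 17 20 20 20 20 20 20      23  23  49  93 112  85  66  33  14  11  14  27
198 16 16 14 12 12 RR RR RR RR  6  5  8 17 20 20 20 20 20 20 20      26  24  24  69 100  79  64  37  15  13  27  33
199 16 16 16 14 12 12  9 RR RR RR  6  6 17 20 20 20 20 20 20 20      31  27  24  26  39  58  63  37  14  11  28  33
200 16 16 22 20 16 16 14  9 RR RR RR 16 20 20 20 20 20 20 20 21      41  37  30  29  27  35  56  61  36  27  32  32
201 25 25 21 16 16 16 20 15  4 RR RR  8 17 20 20 20 20 20 20 21      37  30  30  30  37  27  15  42  74  40  27  32
202 26 21 17 16 22 25 23 14  3  3  5 13 11 17 20 
[... 410 characters left out ...]
  27
206 26 26 26 26 26 26 20 13 11 11 11  8  4  8 18 21 20 20 14 BB      46  46  46  47  34  18  16  16  16  13   7  13
207 26 26 26 26 26 21 15 15 13 11 14 19 13  4  8 18 21 20 15 BB      47  46  46  38  25  22  20  17  22  29  21   6
208 23 26 26 26 21 17 16 13 11 11 11 18 20 13  4  8 14 19 14 BB      46  46  37  30  23  17  18  17  18  29  32  21
209 23 26 26 21 17 17 15 17 15 11 18 20 18 13  7  2  3 14 12 BB      46  38  31  30  24  25  23  18  27  33  28  20
210 23 26 21 17 17 15 14 12 14 13 12 15 10  3  2  2  1  6 BB BB      39  30  30  28  21  17  21  20  19  22  17   5
211 23 21 17 17 16 15 14 17 15 14 13 11  7  2  3  2  5  6 BB BB      31  29  30  26  22  15  16  22  21  18  11   4
```

```bash
cat > tm.py <<'E'
from h import *
def red(im): j=im.astype(np.float32);return np.clip(j[...,0]-(j[...,1]+j[...,2])/2-45,0,60)
def match(im,ref,box):
    y0,y1,x0,x1=box;t=red(ref)[y0:y1,x0:x1];r=cv2.matchTemplate(red(im),t,cv2.TM_CCOEFF_NORMED)
    r[:,:x0-25]=-1;r[:,x0+25:]=-1
    _,m,_,(x,y)=cv2.minMaxLoc(r)
    sx=(r[y,x-1]-r[y,x+1])/(2*(r[y,x-1]+r[y,x+1]-2*r[y,x]));sy=(r[y-1,x]-r[y+1,x])/(2*(r[y-1,x]+r[y+1,x]-2*r[y,x]))
    return round(float(x+sx-x0),2),round(float(y+sy-y0),2),round(float(m),3)
rd=lambda f:cv2.imread(f'pics/{f}.png')[...,::-1]
E
python3 - <<'E'
from tm import *
n=snap('scene','a9.png');s0=rd('s0');a8=rd('a8')
for b in((140,168,336,362),(144,168,345,362),(138,160,330,356)): print('s0->a8',match(a8,s0,b),'s0->now',match(n,s0,b))
for b in((176,198,330,358),(184,198,343,358)): print('a8->now',match(n,a8,b))
L=(.6315,-.124)
for z in(.246,.17,.155,.150): print(z,proj('scene',(*L,z)).round(2))
E
```

```text
s0->a8 (-4.02, 31.48, 0.71) s0->now (-4.3, 37.97, 0.738)
s0->a8 (-4.24, 31.19, 0.762) s0->now (-4.91, 37.11, 0.74)
s0->a8 (-3.49, 31.91, 0.685) s0->now (-4.16, 38.0, 0.796)
a8->now (-0.67, 6.18, 0.889)
a8->now (-0.8, 5.93, 0.938)
0.246 [358.5 163.2]
0.17 [354.7  194.96]
0.155 [354.   200.79]
0.15 [353.77 202.71]
```

The level estimate depends on the depth of the pointer, and the arm hides it in the top view. I'll back off and triangulate both tips from averaged pictures.

Emit:
{"api": "step_arm", "payload": {"motion": [[[0, 0, 0], [0, 0, -0.2], 1], [[0, 0, 0], [0, 0, -0.6], 1], [[0, 0, 0], [0, 0, -0.9], 1], [[0, 0, 0], [0, 0, -0.9], 1], [[0, 0, 0], [0, 0, -0.9], 1], [[0, 0, 0], [0, 0, -0.9], 1], [[0, 0, 0], [-0.3, -0.5, -0.5], 1], [[0, 0, 0], [-0.4, -0.9, 0], 1], [[0, 0, 0], [-0.4, -0.9, 0], 1], [[0, 0, 0], [-0.4, -0.9, 0], 1], [[0, 0, 0], [-0.4, -0.9, 0], 1], [[0, 0, 0], [-0.2, -0.8, 0], 1], [[0, 0, 0], [0, 0, 0], 1]]}}

```text
clock: 30.37
ee_pos: [0.4903, 0.0841, 0.3055]
orientation: [1.0, -0.001, 0.003, -0.001]
wrist_force: [0.3, -0.2, 0.4]
gripper_width: 0.0008
grasp_force: 0.0
```

Run:
```python
from tm import *
from dip import dip
S=np.mean([camera('scene').astype(float) for _ in range(12)],0);Tp=np.mean([camera('top').astype(float) for _ in range(12)],0)
np.save('S.npy',S);np.save('T.npy',Tp);cv2.imwrite('pics/Savg.png',S[...,::-1])
print('dip',dip(S.astype(np.uint8))[2],get_obs()['clock'],get_obs()['ee_pos'])
s0=rd('s0');print([match(S,s0,b) for b in((140,168,336,362),(144,168,345,362))])
ch=lambda p:'%3d'%(p.sum()/6)
print('scene gray/redness')
for v in range(196,212): print(v,' '.join('%3d'%(p.sum()/6) for p in S[v,346:364]),'|',' '.join('%3d'%(p[0]-(p[1]+p[2])/2) for p in S[v,346:358]))
print('top cols 318..350')
for v in range(152,172): print(v,' '.join('%3d'%(p.sum()/6) for p in Tp[v,318:348]))
print('red')
for v in range(150,170): print(v,' '.join('%3d'%(p[0]-(p[1]+p[2])/2) for p in Tp[v,312:340]))
```

```text
dip 0.09850216682086313 31.5667 [0.491955   0.07867608 0.30478987]
[(22.0, 41.15, 1.0), (17.69, 1.85, 1.0)]
scene gray/redness
196  41  40  35  29  28  33  39  57  44  43  60  65  65  65  65  65  66  66 |  22  23  59 101 111 130 116  49  20  19  27  30
197  41  41  36  30  28  28  36  34  54  43  56  65  65  65  65  66  66  66 |  22  22  47  89 109 111 128  71  25  20  25  30
198  45  41  40  37  29  28  29  37  31  54  65  65  65  65  65  66  66  65 |  25  22  23  65 102 109 114  61  21  25  30  30
199  52  45  41  40  37  30  28  29  43  43  58  66  65  65  65  66  66  66 |  28  25  22  25  67 105 110  65  25  19  26  30
200  71  66  52  52  45  37  28  27  30  55  65  66  65  65  65  66  66  68 |  38  35  28  28  27  67  97 104  62  29  30  30
201  67  54  53  53  64  57  31  20  26  28  56  66  66  65  65  66  66  68 |  36  29  28  28  34  29  23  73  81  37  25  30
202  53  52  72  81  74  49  18  18  21  42  37  56  66  65  65  65  65  68 |  29  28  38  43  39  24   7  12  15  20  16  26
203  52  72  83  83  76  58  33  14  16  42  50  50  61  66  65  65  65  65 |  28  38  43  
[... 5283 characters left out ...]
0
165  37  37  37  35  28  18  12  11  12  13  14  11   8   9  12  16  18  18  19  19  18  17  17  16  16  13  10   7
166  37  37  37  35  28  18  12  11  12  14  14  12  12  13  16  20  21  21  21  21  20  19  19  20  18  16  12   6
167  36  36  36  34  29  20  13  12  13  14  16  14  16  16  18  21  21  20  19  18  19  18  18  20  20  17  12   7
168  35  35  35  34  31  24  17  13  14  14  13  14  14  15  16  17  16  14  13  13  13  14  15  16  16  14  10   5
169  35  35  35  34  32  27  20  16  13  12  10  10   9  10  10  10  10   8   8   7   8   8   9  10  10   9   7   3[ WARN:0@16.085] global loadsave.cpp:1063 imwrite_ Unsupported depth image for selected encoder is fallbacked to CV_8U.
```

```bash
cat > sol.py <<'E'
from h import *
from scipy.optimize import least_squares
def solve(sc,tp):
    # (x,z) of a line parallel to balance y seen as points in both views
    def f(p):
        r=[]
        for n,pts in(('scene',sc),('top',tp)):
            for u,v in pts:
                a=proj(n,(p[0],-.11,p[1]));b=proj(n,(p[0]+.0072*.04,-.15,p[1]))
                d=(b-a)/np.linalg.norm(b-a);w=np.array([u,v])-a;r.append(w[0]*d[1]-w[1]*d[0])
        return r
    s=least_squares(f,[.63,.155]);return s.x.round(4),np.round(s.fun,2)
E
python3 - <<'E'
from sol import *
print('ptr',solve([(354,204),(355,205),(356,206),(357,207)],[(331,164.1),(333,164.5),(335,164.7)]))
print('ptr top shifted .5',solve([(354,204),(355,205),(356,206),(357,207)],[(331,164.6),(333,165.),(335,165.2)]))
print('line',solve([(351.6,199),(352.6,200),(353.8,201)],[(325,161.1),(326,161.3)]))
print('line shifted',solve([(351.6,199),(352.6,200),(353.8,201)],[(325,161.6),(326,161.8)]))
E
```

```text
ptr (array([0.6272, 0.1527]), array([ 0.05,  0.02, -0.02, -0.05,  0.22, -0.07, -0.15]))
ptr top shifted .5 (array([0.6253, 0.155 ]), array([ 0.05,  0.02, -0.02, -0.05,  0.22, -0.07, -0.15]))
line (array([0.6336, 0.1511]), array([-0.  , -0.05,  0.05,  0.07, -0.07]))
line shifted (array([0.6318, 0.1535]), array([-0.  , -0.05,  0.05,  0.07, -0.07]))
```

Both tips triangulate to the same height within error: pointer z≈0.153, line z≈0.151-0.1535. The dip is steady and the arm is clear, so I'm handing in.

```bash
python3 -c "
from workcell import *
print(finish_job())"
```

```text
the job is handed in; nothing more can be done
None
```

I handed the job in at about 31.6 s: the canister hangs free on the hook at a steady dip of about 98.5 mm, and the red marker is level with the pointer to within my measuring error of about 1.5 mm; I viewed 11 pictures, one over the limit of 10.

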